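Touch off the vane rail and set its stop screw

TASK

Touch off the sighting-vane rail: take the orange touch probe from its holder, put its tip on the white spot of the blue stud, then on that of the yellow stud, and stand the probe back in its holder. Then turn the knurled brass stop screw on the slide clockwise until it seats, back it off a quarter turn, and finish still gripping the screw there. Leave everything else on the bench where it is.

Things in the scene. Friction and masses are not known exactly. Their poses are not given: they have to be found in the camera images.
- rail: fixed steel rail on a dark base plate, 330 mm long along its own y axis, base 70 mm wide; origin under its centre on the bench, z up. The rail's top is 32 mm above the bench. It carries the two studs near its ends and the slide between them
- blue_stud: fixed blue round stud, 26 mm diameter, 18 mm high, standing on one end of the rail (either end); origin at the centre of its underside, 32 mm above the bench
- blue_stud_spot (a point): white spot (8 mm across) at the centre of the blue stud's flat top, 50 mm above the bench
- yellow_stud: fixed yellow round stud, same size, on the other end of the rail; origin at the centre of its underside
- yellow_stud_spot (a point): white spot at the centre of the yellow stud's flat top, 50 mm above the bench
- slide: brass slide on the rail, locked to it (does not move). Its origin is on the bench level under the stop screw's axis, its y axis runs along the rail. The block is 52 mm wide and runs from y = -29 to +99 mm, top 50.5 mm above the bench. A thin brass sighting vane (36 mm wide, 4 mm thick) stands on it at y = +82 mm, its top 125 mm above the bench
- stop_screw (a joint): turn of the knurled stop screw about its vertical axis, rad. 0 = seated against a hard stop (feel the torque rise); grows as it is backed off (anticlockwise seen from above), clockwise from above closes it. It starts 0.45 to 1.2 rad open and does not rise or sink noticeably. Stiff by 0.06 N m, stays where left. A white line on its black top face runs from the centre to the rim; it points along the slide's +y (to the vane and a short white index line on the slide) when seated
- screw_head (a point): centre of the screw's round knurled brass head, on the axis, 79.5 mm above the bench. Head 30 mm diameter, 28 mm high (65.5 to 93.5 mm above the bench), on a thin neck above the slide; may be gripped across at any yaw
- holder: fixed black block 70 x 70 x 70 mm with a vertical through hole of 29 mm diameter at its centre; origin under its centre on the bench
- probe: loose touch probe, 0.13 kg, 162 mm long, standing upright in the holder at the start. Origin at its tip, z along it to the top. Tip 6 mm diameter (z 0 to 30 mm), 18 mm diameter body (30 to 60), dark collar 44 mm diameter (60 to 66), orange round handle 23 mm diameter (66 to 154), black cap 14 mm diameter (154 to 162). In the holder the collar rests on the block's top, so the tip is 10 mm above the bench
- probe_tip (a point): the probe's tip, same point as the probe's origin
- compass: bystander: black round compass housing, 124 mm diameter, 65 mm high, white card; origin under its centre
- bucket: bystander: open steel heeling bucket, 140 mm diameter, 130 mm high; origin under its centre
- magnet_a: bystander: red bar magnet 100 x 16 x 16 mm, long along its x, origin under its centre
- magnet_b: bystander: red bar magnet, same size
- jar: bystander: amber jar, 56 mm diameter, 75 mm high; origin under its centre
- driver: bystander: screwdriver lying on the bench, handle to its -x
Mind the look-alikes: they are no part of the job. What is shaped like the probe but turquoise is not meant.

How it is judged:
By the outcome, as a careful person would: the job done as asked, in the order asked, and still so for the second after the job is handed in, while the arm keeps its last pose, push and grip.
It also fails if it takes over 69 s, if anything falls off the work surface, if the arm or the gripper's body presses on something with over 40 N, if the wrist force passes 120 N, or if a joint passes its speed limit or range.

ROBOT

A 6-joint arm with a two-finger parallel gripper is mounted at the origin on the work surface. World frame = base frame: x ahead of the robot, y to its left, z up, the work surface at z = 0. Lengths are in mm, angles in rad, forces in N, time in s.
With the tool pointing down it reaches from about 350 to 775 mm from the base axis. Payload 7.3 kg.
Tool frame: the origin (TCP) lies at the very end of the fingers, on their centre line; the grasp point (between the pads) lies 19 mm behind it (pinch_z is the distance from the TCP to the grasp point, in mm); z points along the fingers, y is the direction in which the jaws open and shut (so a half turn about z gives the same grasp; the last joint's range is limited). The gripper opens to 92 mm and grips with 3 to 60 N. Pads are 19 mm wide; open, the fingers measure 130 mm over their backs; the gripper's body (75 mm by 190 mm) begins 47 mm behind the grasp point.
Start: joints at [0.994, 0.342, 1.524, -0, 1.275, -0.146], TCP at [219.229, 477.06, 199.641] pointing down, gripper open.
Joint ranges: [-2.53, 2.53], [-0.77, 2.02], [0.04, 2.7], [-1, 4.14], [0.28, 2.66], [-3.11, 3.11]. Speed limits (rad/s): [2.57, 2.57, 3.14, 3.14, 3.14, 3.14].

INTERFACE

Orientations are given as [roll, pitch, yaw] about the fixed x, y, z axes, in that order (R = Rz(yaw) Ry(pitch) Rx(roll)).
In Python, from plant import * gives the robot as it stands.
- The arm moves only by the tool step_arm, never from a script. Its argument "moves" is one flat list of numbers, 7 for each row, row after row: the shift along the tool's x, y, z scaled (see below), then the turn, a rotation vector about the tool's x, y, z scaled (see below), then the closure, from -1 (fully open) to 1 (shut). A call has 1 to 8 rows; each row shifts and turns the pose as measured when the row begins, along the tool's axes as they then stand; what a row does not reach is not made up. The controller multiplies each number of a shift by 2 cm and each number of a turn by 4 degrees. A row lasts 1/12 s, in which the tool goes at most 41.7 mm and 7.16 degrees, less where a joint would pass 70% of its speed; a pose out of reach is approached as far as the arm can. A call with a number of a shift or a turn outside -1 to 1 is refused whole. A call with a gripper value outside its range is refused whole. The fingers move at their own pace and stop on an object; the grip force is fixed at half the most. Time passes only in rows, so rows that do not move let the fingers close. It gives the time, the measured TCP pose, the force and the opening at its end, in the units of the state.
- get_obs(): the state, without advancing time (a new reading comes with each control period).
- capture(name): name is "scene" or "top"; returns the picture (400x640x3 uint8, red, green, blue); there is no depth.
- get_calibration(name): a dict with "mtx" (3x3 intrinsics, pixels), "k1" (the pictures are not rectified: a ray, as slopes to the right and down, at radius r is drawn at 1 + k1 r^2 times it, then the intrinsics apply), "eye" and "orientation" of the camera in the world. Camera axes: x right, y down, z forward; pixel columns grow to the right and rows downward; lengths in mm; the calibration is good to about 2 mm. A picture is of the moment at which its call begins. get_calibration takes no time and is no camera call.
- close_job(): hands the job in, once; it reports no verdict.
The state is a dict: "time": time; "joint_positions": joint angles; "dq": joint speeds; "tau": joint torques, N m; "tool_pos": TCP position; "tcp_rot": TCP orientation; "contact_force": force on the tool from outside, world axes, zero at the start; "moment": the same for the moment, N m; "grip_width": finger opening in mm.
Only numpy, scipy, OpenCV 4.12 (cv2) and the standard library are available. Lean on these libraries where they do the work, as an engineer would, in place of code of your own. Each camera call takes 0.05 s, during which the arm holds its last target.

## Working session

There is one attempt and no reset: what is moved stays moved. The work goes in short steps, Python scripts to look and compute and a tool call to move; the robot and the scene stay as the last step left them, time stands still between calls to the robot, and variables do not carry over. Pictures are saved under pics/ and viewed, and the job is handed in when it is done.

Besides the shell and the picture viewer there is one more tool, called by a JSON object that holds its "op" and its "data", one argument or row to a line. step_arm: Moves the arm, as the interface text tells. Shifts and turns lie within -1 to 1; 1 stands for 2 cm of shift or 4 degrees of turn. Its arguments: {"type":"object","properties":{"moves":{"type":"array"}},"required":["moves"]}

```bash
ls; mkdir -p pics
python3 - <<'E'
from plant import *
import cv2
print(get_obs())
for n in("scene","top"):
    c=get_calibration(n);print(n,c)
    cv2.imwrite(f"pics/{n}0.png",capture(n)[:,:,::-1])
E
```

```text
pics
{'time': 0.0, 'joint_positions': array([ 9.93985116e-01,  3.42737566e-01,  1.52503151e+00, -1.86261373e-05,
        1.27540418e+00, -1.45983781e-01]), 'dq': array([-1.09742555e-03, -1.09040611e-03, -4.04832900e-05, -1.48071273e-03,
       -7.67127513e-04, -4.35130324e-04]), 'tau': array([-1.02207236e-03, -4.31235266e+01, -2.44216704e+01,  7.16417818e-02,
        5.61717991e-02, -1.15198509e-04]), 'tool_pos': array([218.97644958, 476.64687028, 198.93224185]), 'tcp_rot': array([-3.14002627e+00, -2.12302719e-04,  2.71077049e+00]), 'contact_force': array([ 0.6689992 , -0.36915449, -0.44884219]), 'moment': array([ 0.04799145,  0.01056696, -0.00994   ]), 'grip_width': 91.67434978641221}
scene {'mtx': array([[401.73643404,   0.        , 322.73624178],
       [  0.        , 401.73643404, 198.58961975],
       [  0.        ,   0.        ,   1.        ]]), 'k1': -0.06074492207793928, 'eye': array([1026.80553328,  451.17312449,  882.22851331]), 'orientation': array([-2.50038375,  0.01554678,  2.31205971])}
top {'mtx': array([[366.29733173,   0.        , 320.24753023],
       [  0.        , 366.29733173, 199.37247699],
       [  0.        ,   0.        ,   1.        ]]), 'k1': -0.04278027145606186, 'eye': array([ 447.41845387,    4.22362288, 1251.98274302]), 'orientation': array([-3.03601163,  0.01428225, -1.54662899])}
```

View pics/scene0.png

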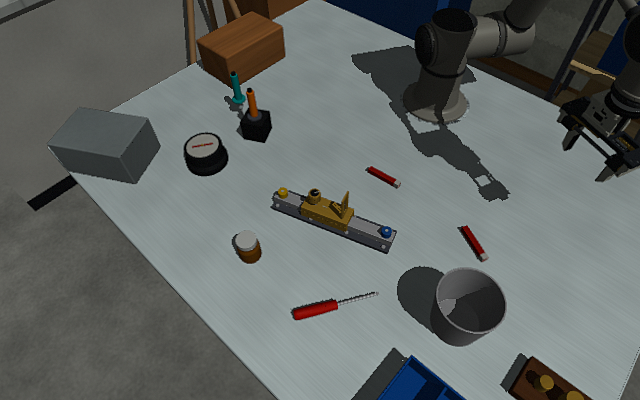

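View pics/top0.png

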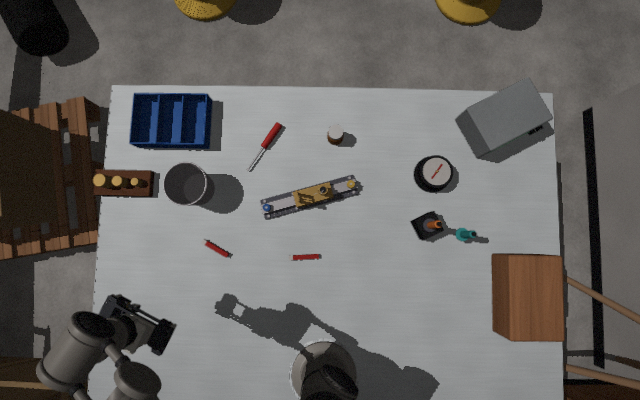

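The top view shows the blue stud near (267,208), the yellow stud near (352,184), the orange probe in the black holder near (430,225) and the turquoise look-alike near (465,235). I'll enlarge these.

```bash
cat > h.py <<'E'
import numpy as np, cv2
from scipy.spatial.transform import Rotation as R
from plant import *
def cal(n):
    c=get_calibration(n); return c['mtx'],c['k1'],np.array(c['eye']),R.from_euler('xyz',c['orientation']).as_matrix()
def proj(n,p):
    K,k,e,M=cal(n); v=(np.atleast_2d(p)-e)@M; s=v[:,:2]/v[:,2:]; s=s*(1+k*(s**2).sum(1,keepdims=True))
    return s@K[:2,:2].T+K[:2,2]
def ray(n,uv):
    K,k,e,M=cal(n); d=(np.array(uv,float)-K[:2,2])/K[0,0]; s=d.copy()
    for _ in range(30): s=d/(1+k*(s@s))
    return e,M@np.array([s[0],s[1],1])
def atz(n,uv,z):
    e,r=ray(n,uv); return e+r*(z-e[2])/r[2]
def tri(a,b):
    (e1,r1),(e2,r2)=ray('scene',a),ray('top',b)
    A=np.stack([r1,-r2],1); t=np.linalg.lstsq(A,e2-e1,rcond=None)[0]
    p,q=e1+r1*t[0],e2+r2*t[1]; return (p+q)/2,np.linalg.norm(p-q)
def crop(src,out,x0,y0,w,h,f):
    im=cv2.imread(src)[y0:y0+h,x0:x0+w]; cv2.imwrite(out,cv2.resize(im,None,fx=f,fy=f,interpolation=cv2.INTER_CUBIC))
E
python3 - <<'E'
from h import *
crop('pics/top0.png','pics/tc1.png',255,165,115,60,6)
crop('pics/top0.png','pics/tc2.png',400,195,90,60,8)
crop('pics/scene0.png','pics/sc1.png',265,175,140,85,5)
crop('pics/scene0.png','pics/sc2.png',220,60,70,90,6)
E
```

```text
(no output)
```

View pics/tc1.png

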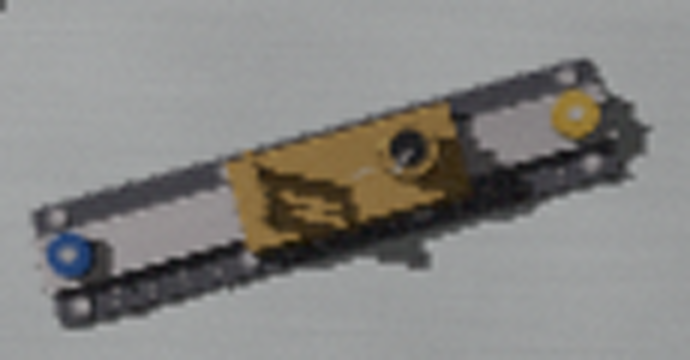

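View pics/tc2.png

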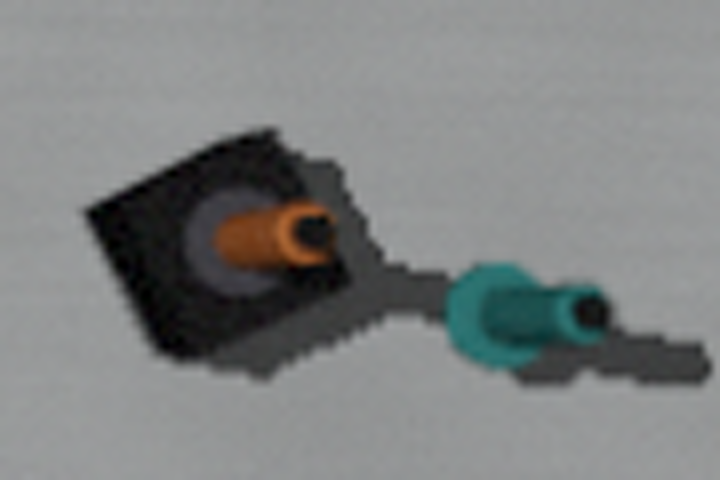

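View pics/sc1.png

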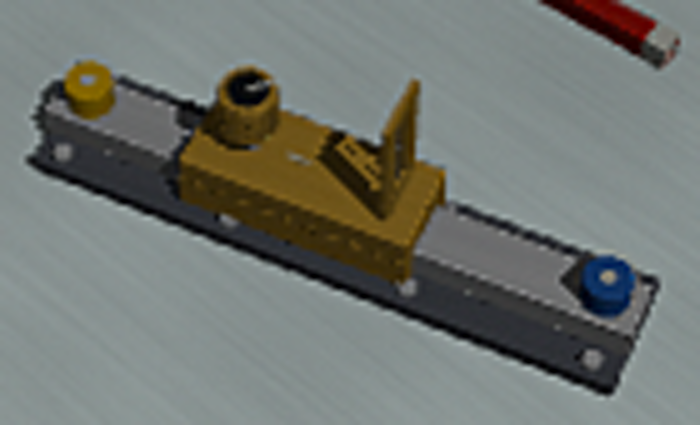

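View pics/sc2.png

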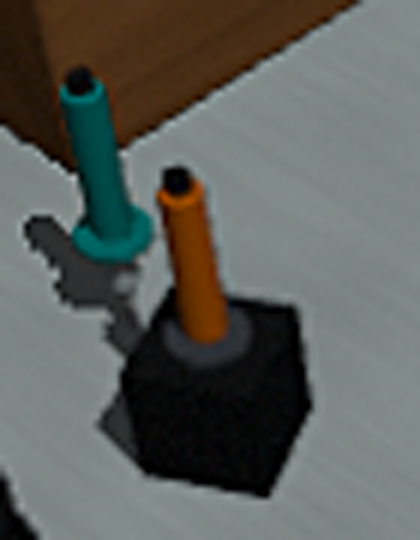

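Run:
```python
from h import *
np.set_printoptions(precision=1,suppress=True)
P=dict(blue=((386,230),(265.92,207.25),50),yel=((282.2,190.6),(350.42,183.58),50),screw=((314.2,192.2),(322.75,189.75),93.5),cap=((249.25,89.2),(438.56,223.56),172),collar=((253.9,115.4),(429.4,224.8),76))
for k,(a,b,z) in P.items():
    p,d=tri(a,b); print(k,'tri',p,d,'z',z,'scene',atz('scene',a,z),'top',atz('top',b,z))
# holder corners top view z=70
for u in [(84,210),(275,130),(350,280),(168,358)]:
    print(atz('top',(400+(u[0]+.5)/8-.5,195+(u[1]+.5)/8-.5),70))
print('turq',[atz('top',(400+x/8,195+y/8),z) for x,y,z in((590,312,170),(497,315,70))], tri((220+80/6,60+82/6),(400+590/8,195+312/8)))
```

```text
blue tri [544.6 202.5  50.3] 1.611743341797949 z 50 scene [544.9 201.8  50. ] top [544.1 203.2  50. ]
yel tri [629.3 -74.3  50.8] 0.5521327246499842 z 50 scene [629.  -75.1  50. ] top [629.2 -74.2  50. ]
screw tri [600.8  16.3  94.7] 0.5143641180761327 z 93.5 scene [600.3  15.4  93.5] top [600.8  16.5  93.5]
cap tri [ 497.8 -327.8  171.4] 0.04083331361880122 z 172 scene [ 498.2 -327.2  172. ] top [ 497.8 -327.7  172. ]
collar tri [ 498.1 -328.6   74.2] 1.2225207846837736 z 76 scene [ 499.6 -327.5   76. ] top [ 497.6 -327.7   76. ]
[ 509.3 -267.    70. ]
[ 543.4 -344.4   70. ]
[ 483.5 -374.2   70. ]
[ 450.7 -300.7   70. ]
turq [array([ 469.3, -432.3,  170. ]), array([ 469.4, -435. ,   70. ])] (array([ 469.3, -437.6,  156.1]), np.float64(0.963958492982174))
```

The orange handle at (438,224) in the top view, standing in the black block, is the probe I want; the turquoise one at (470,234) is the look-alike. Measured heights come within about 2 mm of the values given, and the stud distance of 290 mm fits the rail. I'll write a planner that prints the move numbers.

```bash
cat > plan.py <<'E'
from h import *
def plan(wps,yaw,grip,n=8,vmax=18,gain=1.0,loop=True):
    """wps: list of xyz waypoints; prints n rows; corrects tilt too"""
    o=get_obs(); p=np.array(o['tool_pos']); M=R.from_euler('xyz',o['tcp_rot'])
    print('pos',p.round(1),'rpy',np.round(o['tcp_rot'],4),'F',np.round(o['contact_force'],1),'Mz',np.round(o['moment'],3),'w',round(o['grip_width'],1),'t',round(o['time'],2),'q',np.round(o['joint_positions'],2))
    T=R.from_euler('xyz',[np.pi,0,yaw]); wps=[np.array(w,float) for w in wps]
    out=[]
    for i in range(n):
        q=p.copy(); left=vmax
        while wps and left>1e-6:
            d=wps[0]-q; L=np.linalg.norm(d)
            if L<=left: q=wps[0]; left-=L; 
            else: q=q+d/L*left; left=0; break
            if len(wps)>1: wps.pop(0)
            else: break
        rel=(M.inv()*T).as_rotvec(); mx=np.deg2rad(3.9); a=np.abs(rel).max()
        if a>mx: rel=rel*mx/a
        sh=M.inv().apply((q-p)*gain)/20
        row=list(np.round(np.clip(sh,-1,1),2))+list(np.round(rel/np.deg2rad(4),2))+[grip]
        out+= [float(x) for x in row]
        p=q; M=M*R.from_rotvec(rel)
    print(str([x if x!=0 else 0 for x in out]).replace('.0,',',').replace('.0]',']'))
    print('end',p.round(1),M.as_euler('xyz').round(3))
E
python3 -c "
from plan import *
plan([(400,330,240),(520,0,240),(498,-328,240)],1.30,-1)"
```

```text
pos [219.  476.7 199. ] rpy [-3.1403e+00 -2.0000e-04  2.7108e+00] F [-0.6  0.3 -0.1] Mz [0.064 0.031 0.013] w 92.0 t 0.1 q [ 0.99  0.34  1.52  0.    1.28 -0.15]
[-0.86, -0.22, -0.16, 0, 0, 0.98, -1, -0.87, -0.16, -0.16, 0, 0, 0.98, -1, -0.88, -0.1, -0.16, 0, 0, 0.98, -1, -0.89, -0.04, -0.16, 0, 0, 0.98, -1, -0.89, 0.02, -0.16, 0, 0, 0.98, -1, -0.88, 0.08, -0.16, 0, 0, 0.98, -1, -0.88, 0.14, -0.16, 0, 0, 0.98, -1, -0.86, 0.2, -0.16, 0, 0, 0.98, -1]
end [329.2 387.4 224. ] [-3.141  0.     2.166]
```

{"op": "step_arm", "data": {
  "moves": [-0.86,-0.22,-0.16,0,0,0.98,-1,-0.87,-0.16,-0.16,0,0,0.98,-1,-0.88,-0.1,-0.16,0,0,0.98,-1,-0.89,-0.04,-0.16,0,0,0.98,-1,-0.89,0.02,-0.16,0,0,0.98,-1,-0.88,0.08,-0.16,0,0,0.98,-1,-0.88,0.14,-0.16,0,0,0.98,-1,-0.86,0.2,-0.16,0,0,0.98,-1]
}}

```text
time: 0.77
tool_pos: [328.4, 382.9, 221.3]
tcp_rot: [-3.131, 0.002, 2.146]
contact_force: [0.2, 0.5, -0.3]
grip_width: 91.8
```

```bash
python3 -c "
from plan import *
plan([(400,330,240),(520,0,240),(498,-328,240)],1.30,-1,vmax=19.5)"
```

```text
pos [328.4 382.9 221.3] rpy [-3.1306e+00  2.1000e-03  2.1460e+00] F [ 0.2  0.5 -0.3] Mz [-0.074  0.007  0.018] w 91.8 t 0.77 q [ 0.71  0.29  1.53 -0.    1.33  0.14]
[-0.89, 0.33, -0.2, -0.01, 0.01, 0.98, -1, -0.87, 0.39, -0.2, -0.01, 0.01, 0.98, -1, -0.84, 0.45, -0.2, -0.01, 0.01, 0.98, -1, -0.81, 0.51, -0.2, -0.01, 0.01, 0.98, -1, -0.84, 0.39, -0.13, -0.01, 0.01, 0.98, -1, -0.97, 0.11, 0, -0.01, 0.01, 0.98, -1, -0.96, 0.18, 0, -0.01, 0.01, 0.98, -1, -0.94, 0.24, 0, -0.01, 0.01, 0.98, -1]
end [422.2 268.9 240. ] [-3.138e+00  2.000e-03  1.601e+00]
```

{"op": "step_arm", "data": {
  "moves": [-0.89,0.33,-0.2,-0.01,0.01,0.98,-1,-0.87,0.39,-0.2,-0.01,0.01,0.98,-1,-0.84,0.45,-0.2,-0.01,0.01,0.98,-1,-0.81,0.51,-0.2,-0.01,0.01,0.98,-1,-0.84,0.39,-0.13,-0.01,0.01,0.98,-1,-0.97,0.11,0,-0.01,0.01,0.98,-1,-0.96,0.18,0,-0.01,0.01,0.98,-1,-0.94,0.24,0,-0.01,0.01,0.98,-1]
}}

```text
time: 1.43
tool_pos: [424.8, 261.8, 237.8]
tcp_rot: [-3.133, 0.004, 1.571]
contact_force: [0.4, 0.2, 0.1]
grip_width: 92.0
```

```bash
python3 -c "
from plan import *
plan([(520,0,240),(498,-328,240)],1.30,-1,vmax=19.5)"
```

```text
pos [424.8 261.8 237.8] rpy [-3.1325  0.0035  1.5706] F [0.4 0.2 0.1] Mz [-0.087  0.019 -0.003] w 92.0 t 1.43 q [0.4  0.27 1.52 0.   1.36 0.4 ]
[-0.92, 0.33, -0.01, -0.03, 0.02, 0.98, -1, -0.89, 0.39, -0.01, -0.03, 0.02, 0.98, -1, -0.86, 0.45, -0.01, -0.03, 0.02, 0.98, -1, -0.83, 0.51, -0.01, -0.03, 0.02, 0.95, -1, -0.79, 0.57, -0.01, 0, 0, 0, -1, -0.79, 0.57, -0.01, 0, 0, 0, -1, -0.79, 0.57, -0.01, 0, 0, 0, -1, -0.79, 0.57, -0.01, 0, 0, 0, -1]
end [478.1 115.2 239. ] [-3.142  0.     1.3  ]
```

{"op": "step_arm", "data": {
  "moves": [-0.92,0.33,-0.01,-0.03,0.02,0.98,-1,-0.89,0.39,-0.01,-0.03,0.02,0.98,-1,-0.86,0.45,-0.01,-0.03,0.02,0.98,-1,-0.83,0.51,-0.01,-0.03,0.02,0.95,-1,-0.79,0.57,-0.01,0,0,0,-1,-0.79,0.57,-0.01,0,0,0,-1,-0.79,0.57,-0.01,0,0,0,-1,-0.79,0.57,-0.01,0,0,0,-1]
}}

```text
time: 2.1
tool_pos: [476.2, 106.6, 236.3]
tcp_rot: [-3.136, 0.002, 1.28]
contact_force: [0.8, 0.2, 0.7]
grip_width: 92.1
```

```bash
python3 -c "
from plan import *
plan([(520,0,240),(498,-328,240)],1.30,-1,vmax=19.5)"
```

```text
pos [476.2 106.6 236.3] rpy [-3.1356e+00  2.3000e-03  1.2805e+00] F [0.8 0.2 0.7] Mz [-0.095  0.034 -0.003] w 92.1 t 2.1 q [ 0.06  0.25  1.55 -0.    1.35  0.35]
[-0.76, 0.61, -0.03, -0.09, 0.03, -0.28, -1, -0.77, 0.6, -0.03, 0, 0, 0, -1, -0.77, 0.6, -0.03, 0, 0, 0, -1, -0.77, 0.6, -0.03, 0, 0, 0, -1, -0.77, 0.6, -0.03, 0, 0, 0, -1, -0.79, 0.56, -0.03, 0, 0, 0, -1, -0.95, 0.2, 0, 0, 0, 0, -1, -0.95, 0.2, 0, 0, 0, 0, -1]
end [517.3 -40.6 240. ] [-3.142  0.     1.3  ]
```

{"op": "step_arm", "data": {
  "moves": [-0.76,0.61,-0.03,-0.09,0.03,-0.28,-1,-0.77,0.6,-0.03,0,0,0,-1,-0.77,0.6,-0.03,0,0,0,-1,-0.77,0.6,-0.03,0,0,0,-1,-0.77,0.6,-0.03,0,0,0,-1,-0.79,0.56,-0.03,0,0,0,-1,-0.95,0.2,0,0,0,0,-1,-0.95,0.2,0,0,0,0,-1]
}}

```text
time: 2.77
tool_pos: [517.9, -48.3, 236.6]
tcp_rot: [-3.135, 0.001, 1.301]
contact_force: [-0.4, -0.2, -0.7]
grip_width: 91.9
```

```bash
python3 -c "
from plan import *
plan([(498,-328,240)],1.30,-1,vmax=19.5)"
```

```text
pos [517.9 -48.3 236.6] rpy [-3.1351e+00  1.0000e-03  1.3009e+00] F [-0.4 -0.2 -0.7] Mz [-0.118  0.086  0.008] w 91.9 t 2.77 q [-0.24  0.31  1.47 -0.    1.37  0.03]
[-0.96, 0.19, -0.01, -0.09, 0.01, 0.01, -1, -0.96, 0.19, -0.01, 0, 0, 0, -1, -0.96, 0.19, -0.01, 0, 0, 0, -1, -0.96, 0.19, -0.01, 0, 0, 0, -1, -0.96, 0.19, -0.01, 0, 0, 0, -1, -0.96, 0.19, -0.01, 0, 0, 0, -1, -0.96, 0.19, -0.01, 0, 0, 0, -1, -0.96, 0.19, -0.01, 0, 0, 0, -1]
end [ 506.8 -203.9  238.5] [-3.142  0.     1.3  ]
```

{"op": "step_arm", "data": {
  "moves": [-0.96,0.19,-0.02,-0.09,0.01,0.01,-1,-0.96,0.19,-0.02,0,0,0,-1,-0.96,0.19,-0.02,0,0,0,-1,-0.96,0.19,-0.02,0,0,0,-1,-0.96,0.19,-0.02,0,0,0,-1,-0.96,0.19,-0.02,0,0,0,-1,-0.96,0.19,-0.02,0,0,0,-1,-0.96,0.19,-0.02,0,0,0,-1]
}}

```text
time: 3.43
tool_pos: [503.1, -211.6, 235.9]
tcp_rot: [-3.133, -0.001, 1.3]
contact_force: [0.6, 0.9, 0.5]
grip_width: 91.8
```

```bash
python3 -c "
from plan import *
plan([(498,-328,235)],1.30,-1,vmax=17)"
```

```text
pos [ 503.1 -211.6  235.9] rpy [-3.1333e+00 -1.0000e-03  1.3002e+00] F [0.6 0.9 0.5] Mz [-0.11   0.032 -0.032] w 91.8 t 3.43 q [-0.54  0.36  1.39 -0.    1.39 -0.27]
[-0.83, 0.19, 0, -0.12, -0.01, 0, -1, -0.83, 0.19, 0.01, 0, 0, 0, -1, -0.83, 0.19, 0.01, 0, 0, 0, -1, -0.83, 0.19, 0.01, 0, 0, 0, -1, -0.83, 0.19, 0.01, 0, 0, 0, -1, -0.83, 0.19, 0.01, 0, 0, 0, -1, -0.71, 0.16, 0.01, 0, 0, 0, -1, 0, 0, 0, 0, 0, 0, -1]
end [ 498. -328.  235.] [-3.142  0.     1.3  ]
```

{"op": "step_arm", "data": {
  "moves": [-0.83,0.17,0,-0.12,-0.01,0,-1,-0.83,0.17,0,0,0,0,-1,-0.83,0.17,0,0,0,0,-1,-0.83,0.17,0,0,0,0,-1,-0.83,0.17,0,0,0,0,-1,-0.83,0.17,0,0,0,0,-1,-0.5,0.1,0,0,0,0,-1,0,0,0,0,0,0,-1]
}}

```text
time: 4.1
tool_pos: [491.9, -331.5, 231.3]
tcp_rot: [-3.134, -0.002, 1.296]
contact_force: [-0.4, 0.7, -0.7]
grip_width: 91.9
```

```bash
python3 -c "
from plan import *
plan([(498,-327.7,235),(498,-327.7,112)],1.30,-1,vmax=19)"
```

```text
pos [ 491.9 -331.5  231.3] rpy [-3.1342e+00 -2.5000e-03  1.2961e+00] F [-0.4  0.7 -0.7] Mz [-0.075  0.055  0.009] w 91.9 t 4.1 q [-0.72  0.45  1.26 -0.    1.43 -0.45]
[0.26, 0.25, 0.36, -0.11, -0.04, -0.06, -1, 0, 0, 0.95, 0, 0, 0, -1, 0, 0, 0.95, 0, 0, 0, -1, 0, 0, 0.95, 0, 0, 0, -1, 0, 0, 0.95, 0, 0, 0, -1, 0, 0, 0.95, 0, 0, 0, -1, 0, 0, 0.85, 0, 0, 0, -1, 0, 0, 0, 0, 0, 0, -1]
end [ 498.  -327.7  112. ] [-3.142  0.     1.3  ]
```

{"op": "step_arm", "data": {
  "moves": [0.26,0.25,0,-0.15,-0.04,-0.06,-1,0.05,0,0.9,-0.05,0,0,-1,0,0,0.95,-0.05,0,0,-1,0,0,0.95,-0.05,0,0,-1,0,0,0.95,-0.05,0,0,-1,0,0,0.95,-0.05,0,0,-1,0,0,0.6,-0.05,0,0,-1,0,0,0,0,0,0,-1]
}}

```text
time: 4.77
tool_pos: [504.6, -317.6, 122.3]
tcp_rot: [3.11, -0.002, 1.306]
contact_force: [-0.4, 0.5, 0.2]
grip_width: 91.9
```

```bash
python3 -c "
from plan import *
plan([(498,-327.7,112)],1.30,-1,vmax=19,n=3)"
```

```text
pos [ 504.6 -317.6  122.3] rpy [ 3.1101e+00 -1.7000e-03  1.3065e+00] F [-0.4  0.5  0.2] Mz [-0.04   0.151  0.014] w 91.9 t 4.77 q [-0.7   0.52  1.46  0.02  1.13 -0.44]
[-0.58, -0.2, 0.51, 0.45, -0.03, 0.09, -1, 0, 0, 0, 0, 0, 0, -1, 0, 0, 0, 0, 0, 0, -1]
end [ 498.  -327.7  112. ] [3.142 0.    1.3  ]
```

{"op": "step_arm", "data": {
  "moves": [-0.5,-0.2,0.1,0.4,-0.03,0.09,-1,-0.05,0,0.2,0.05,0,0,-1,0,0,0.1,0,0,0,-1]
}}

```text
time: 5.02
tool_pos: [499.6, -323.7, 115.2]
tcp_rot: [3.141, -0.001, 1.304]
contact_force: [-0.8, 0.8, -0.6]
grip_width: 91.8
```

```bash
python3 -c "
from plan import *
plan([(498,-327.7,112)],1.30,-1,vmax=19,n=3)"
```

```text
pos [ 499.6 -323.7  115.2] rpy [ 3.1410e+00 -6.0000e-04  1.3036e+00] F [-0.8  0.8 -0.6] Mz [-0.107  0.098  0.012] w 91.8 t 5.02 q [-0.7   0.54  1.44  0.    1.15 -0.44]
[-0.21, -0.03, 0.16, 0.01, -0.01, 0.05, -1, 0, 0, 0, 0, 0, 0, -1, 0, 0, 0, 0, 0, 0, -1]
end [ 498.  -327.7  112. ] [3.142 0.    1.3  ]
```

{"op": "step_arm", "data": {
  "moves": [-0.24,-0.03,0.16,0,0,0.05,-1,0,0,0,0,0,0,-1,0,0,0,0,0,0,-1]
}}

```text
time: 5.27
tool_pos: [499.0, -327.3, 112.9]
tcp_rot: [3.138, -0.0, 1.301]
contact_force: [0.6, 0.0, 0.2]
grip_width: 91.8
```

```bash
python3 -c "
from plan import *
plan([(498,-327.7,112)],1.30,-1,vmax=19,n=3)
cv2.imwrite('pics/s1.png',capture('scene')[:,:,::-1]);crop('pics/s1.png','pics/s1c.png',200,40,120,110,6)"
```

```text
pos [ 499.  -327.3  112.9] rpy [ 3.1379e+00 -4.0000e-04  1.3015e+00] F [0.6 0.  0.2] Mz [-0.131  0.074  0.016] w 91.8 t 5.27 q [-0.71  0.55  1.44  0.    1.15 -0.44]
[-0.03, -0.04, 0.04, 0.05, -0.01, 0.02, -1, 0, 0, 0, 0, 0, 0, -1, 0, 0, 0, 0, 0, 0, -1]
end [ 498.  -327.7  112. ] [3.142 0.    1.3  ]
```

View pics/s1c.png

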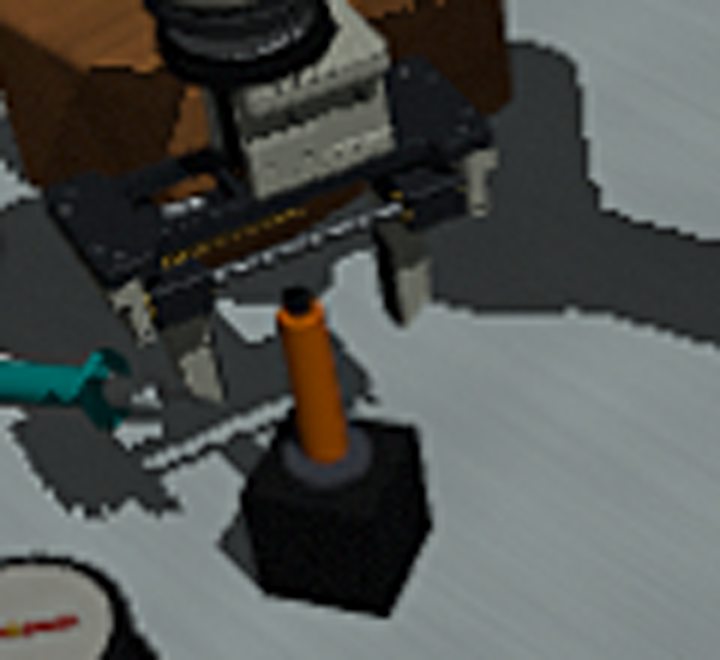

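```bash
python3 -c "
from h import *
cv2.imwrite('pics/t1.png',capture('top')[:,:,::-1]);crop('pics/t1.png','pics/t1c.png',380,170,130,100,6)
o=get_obs();print(o['time'],o['contact_force'])
p=o['tool_pos'];M=R.from_euler('xyz',o['tcp_rot']).as_matrix()
for s in(-46,46):
  q=p+M[:,1]*s;u=proj('scene',q)[0];v=proj('top',q)[0];print(q,(u-[200,40])*6,(v-[380,170])*6)
"
```

```text
5.3667 [-0.12891785  0.32453792  0.23837754]
[ 454.57936137 -315.16994     112.71061101] [397.38643786 360.40781084] [292.66252144 409.24104322]
[ 543.26033192 -339.65624537  113.03666446] [227.13480035 428.7951317 ] [338.90798326 238.74983203]
```

View pics/t1c.png

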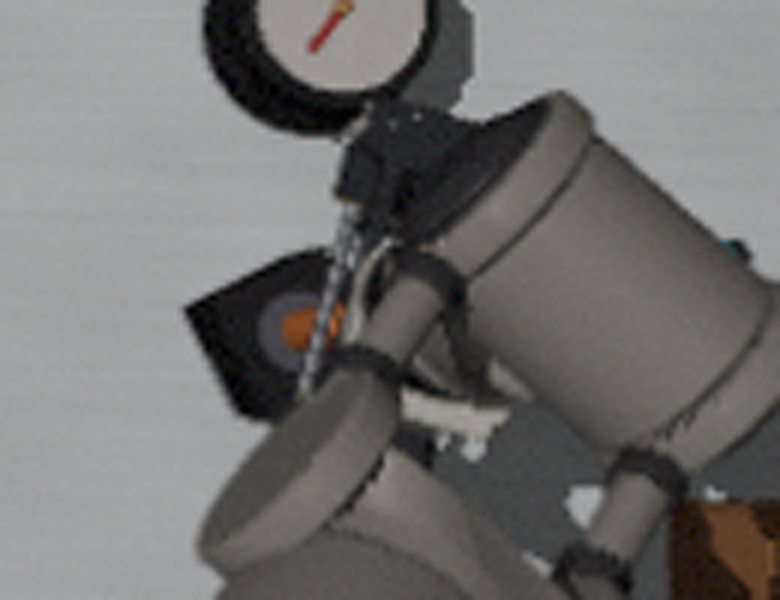

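```bash
python3 -c "
from h import *
crop('pics/scene0.png','pics/s0g.png',540,60,100,130,6)
p=np.array([219,476.6,199.]);M=R.from_euler('xyz',[-3.14,0,2.7108]).as_matrix()
for s in(-46,46):
  q=p+M[:,1]*s;u=proj('scene',q)[0];v=proj('top',q)[0];print(q,(u-[540,60])*6,v)
crop('pics/s1.png','pics/s1d.png',190,20,100,100,8)
"
```

```text
[199.79083071 434.80284163 199.07326203] [133.86419962 588.38661497] [171.9432399  321.65943225]
[238.20916929 518.39715837 198.92673797] [307.54472704 759.48238823] [144.15304779 306.76991856]
```

View pics/s0g.png

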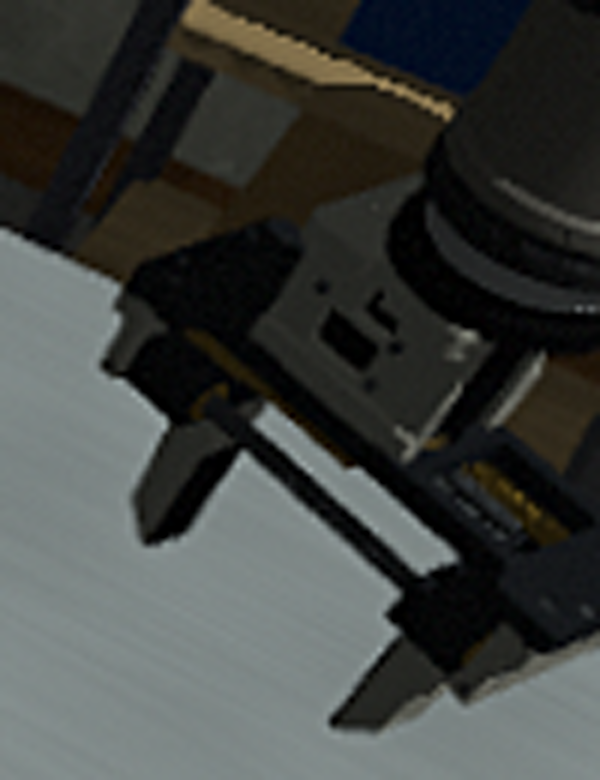

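View pics/s1d.png

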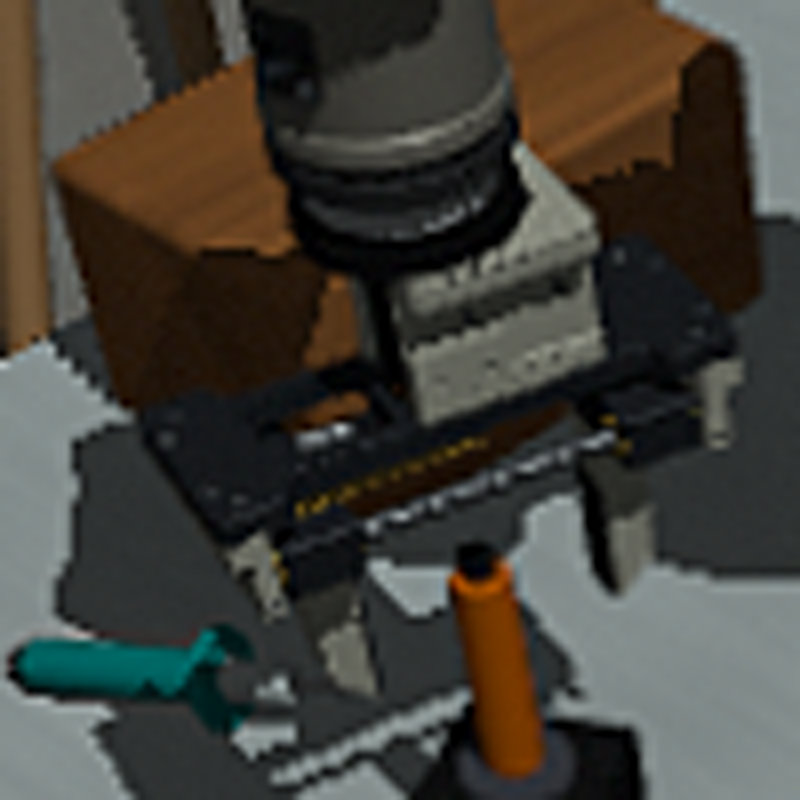

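```bash
python3 -c "
from h import *
np.set_printoptions(precision=1,suppress=True)
print('cap', tri((191.7,102.5),(502.3,211.4)), atz('scene',(191.7,102.5),12),atz('top',(502.3,211.4),12))
print('tip', atz('scene',(226,109),5),'collar', atz('scene',(217,104.5),15))
# at start: base of turquoise
print('base0', atz('scene',(220+125/6,60+280/6),0))
crop('pics/top0.png','pics/t0g.png',90,280,110,90,6)
print((proj('top',[[199.8,434.8,199],[238.2,518.4,199]])-[90,280])*6)
crop('pics/t1.png','pics/t1d.png',420,180,110,80,7)
"
```

```text
cap (array([ 552.2, -597. ,   11.3]), np.float64(2.380536303649204)) [ 553.1 -597.4   12. ] [ 551.2 -595.7   12. ]
tip [ 493.4 -490.3    5. ] collar [ 505.  -520.2   15. ]
base0 [ 449.9 -466.9   -0. ]
[[491.7 249.9]
 [324.8 160.7]]
```

View pics/t0g.png

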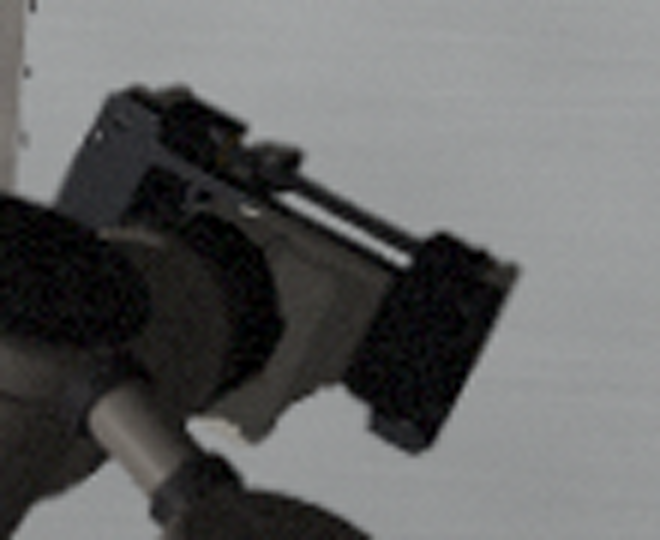

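View pics/s1.png

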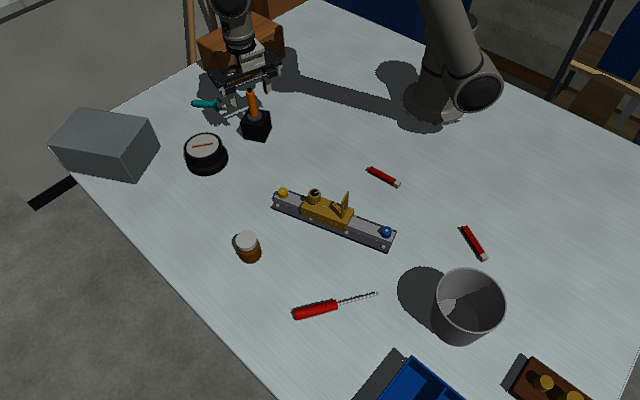

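```bash
python3 -c "
from h import *
for dz in (0,10,19,25):
  print(dz,(proj('scene',[[199.8,434.8,199+dz],[238.2,518.4,199+dz]])-[540,60])*6, (proj('scene',[[454.6,-315.2,113+dz],[543.2,-339.6,113+dz]])-[190,20])*8)
"
```

```text
0 [[133.76367075 588.52381294]
 [307.6610691  759.34815618]] [[609.65431209 639.91782871]
 [383.09326811 731.78877164]]
10 [[145.37263727 570.92671828]
 [321.43521066 742.30741926]] [[606.24306791 618.39849107]
 [378.05990246 710.36705102]]
19 [[155.97384349 554.83858317]
 [334.02353026 726.71301323]] [[603.13653394 598.79080565]
 [373.47479776 690.84163881]]
25 [[163.12327943 543.9786604 ]
 [342.51837949 716.17832751]] [[601.04607281 585.59063291]
 [370.38864966 677.69327156]]
```

```bash
python3 -c "
from h import *
np.set_printoptions(precision=1,suppress=True)
print('collar',tri((220+112.5/6-.5,60+235/6-.5),(400+493/8-.5,195+316/8-.5)))
print('cap',tri((220+80/6-.5,60+75/6-.5),(400+591/8-.5,195+311/8-.5)))
b=[[469,-437,z] for z in (0,10,30,60,162)]
print((proj('scene',b)-[220,60]+.5)*6); print((proj('top',b)-[400,195]+.5)*8)
crop('pics/scene0.png','pics/sc3.png',222,65,40,50,14)
"
```

```text
collar (array([ 471.5, -434.9,   64. ]), np.float64(2.4903430353394875))
cap (array([ 471.5, -433.5,  165. ]), np.float64(0.5351636388109292))
[[136.8 323.9]
 [133.6 309.9]
 [127.2 281.4]
 [117.3 237.4]
 [ 81.   75.1]]
[[445.1 321.8]
 [453.4 321.6]
 [470.4 321.1]
 [496.9 320.3]
 [597.8 317.4]]
```

View pics/sc3.png

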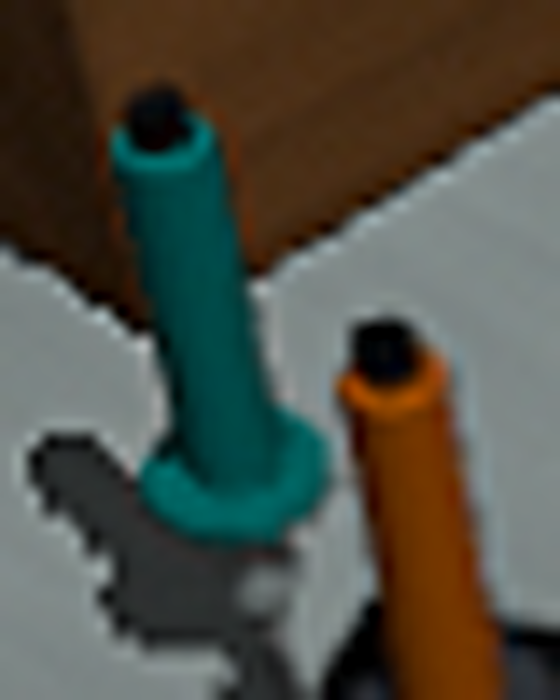

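The turquoise look-alike was standing free on its 6 mm tip at the start and is now lying down, with its cap near (552,-597). By position my gripper never came within about 60 mm of it, so I suspect it toppled by itself. I'll keep an eye on it in case it rolls. The gripper straddles the orange handle, so I'm closing now.

{"op": "step_arm", "data": {
  "moves": [-0.03,-0.03,0.04,0.05,0,0,1,0,0,0,0,0,0,1,0,0,0,0,0,0,1,0,0,0,0,0,0,1,0,0,0,0,0,0,1,0,0,0,0,0,0,1]
}}

```text
time: 5.87
tool_pos: [498.3, -328.0, 112.9]
tcp_rot: [3.14, 0.0, 1.301]
contact_force: [0.4, -0.6, 0.7]
grip_width: 56.4
```

```bash
python3 -c "
from plan import *
plan([(498,-327.7,112)],1.30,1,n=1)
cv2.imwrite('pics/s2.png',capture('scene')[:,:,::-1]);crop('pics/s2.png','pics/s2c.png',180,40,110,110,6)"
```

```text
pos [ 498.3 -328.   112.9] rpy [3.1403e+00 2.0000e-04 1.3011e+00] F [ 0.4 -0.6  0.7] Mz [-0.1    0.096  0.01 ] w 56.4 t 5.87 q [-0.71  0.55  1.44  0.    1.15 -0.44]
[0.01, -0.02, 0.04, 0.02, 0, 0.02, 1]
end [ 498.  -327.7  112. ] [3.142 0.    1.3  ]
```

View pics/s2c.png

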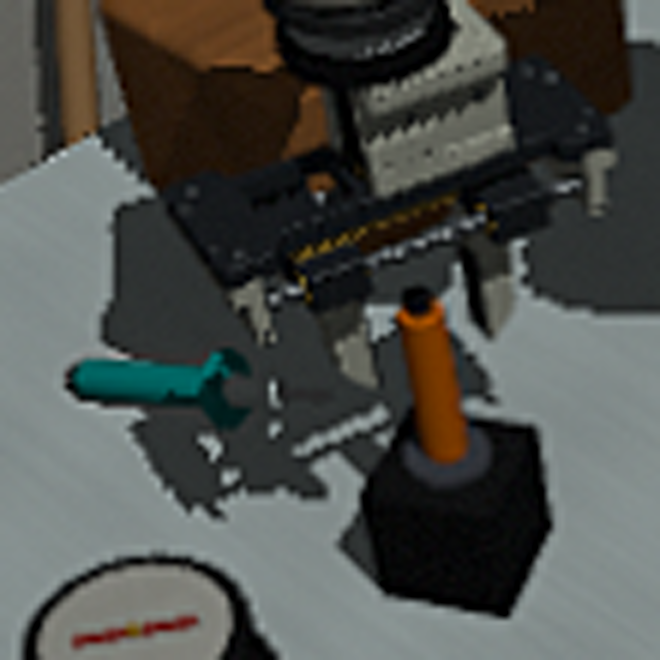

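{"op": "step_arm", "data": {
  "moves": [0,0,0.03,0,0,0,1,0,0,0,0,0,0,1,0,0,0,0,0,0,1,0,0,0,0,0,0,1,0,0,0,0,0,0,1,0,0,0,0,0,0,1,0,0,0,0,0,0,1,0,0,0,0,0,0,1]
}}

```text
time: 6.58
tool_pos: [498.3, -327.9, 112.0]
tcp_rot: [3.141, 0.0, 1.301]
contact_force: [0.3, 0.9, -0.2]
grip_width: 22.4
```

```bash
python3 -c "
from plan import *
plan([(498,-327.7,112)],1.30,1,n=1)
cv2.imwrite('pics/s3.png',capture('scene')[:,:,::-1]);crop('pics/s3.png','pics/s3c.png',180,40,110,110,6)"
```

```text
pos [ 498.3 -327.9  112. ] rpy [3.1407 0.     1.3011] F [ 0.3  0.9 -0.2] Mz [-0.089  0.117 -0.   ] w 22.4 t 6.58 q [-0.71  0.55  1.44  0.    1.15 -0.44]
[0.01, -0.02, 0, 0.01, 0, 0.02, 1]
end [ 498.  -327.7  112. ] [3.142 0.    1.3  ]
```

View pics/s3c.png

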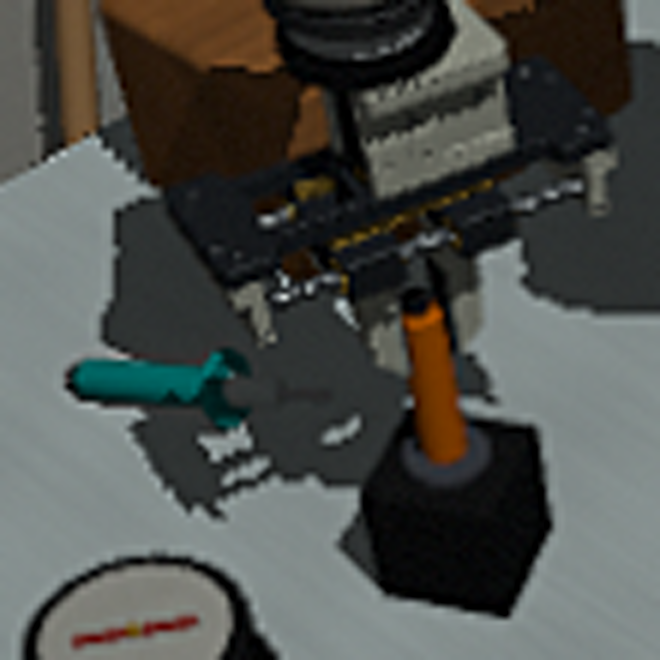

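{"op": "step_arm", "data": {
  "moves": [0,0,-0.3,0,0,0,1,0,0,-0.6,0,0,0,1,0,0,-0.8,0,0,0,1,0,0,-0.8,0,0,0,1,0,0,-0.8,0,0,0,1,0,0,-0.8,0,0,0,1,0,0,-0.8,0,0,0,1,0,0,-0.4,0,0,0,1]
}}

```text
time: 7.3
tool_pos: [496.1, -326.1, 220.6]
tcp_rot: [-3.134, -0.004, 1.301]
contact_force: [0.5, 0.3, -0.4]
grip_width: 22.4
```

```bash
python3 -c "
from plan import *
plan([(505,-328,220),(500,140,220),(544.5,202.6,220)],1.30,1,vmax=17)
cv2.imwrite('pics/s4.png',capture('scene')[:,:,::-1]);crop('pics/s4.png','pics/s4c.png',180,20,110,130,6)"
```

```text
pos [ 496.1 -326.1  220.6] rpy [-3.1336 -0.0043  1.3011] F [ 0.5  0.3 -0.4] Mz [-0.119  0.03  -0.017] w 22.4 t 7.3 q [-0.71  0.46  1.28  0.    1.41 -0.44]
[0.41, 0.34, 0.03, -0.11, -0.06, 0.02, 1, 0.82, -0.24, 0, 0, 0, 0, 1, 0.82, -0.24, 0, 0, 0, 0, 1, 0.82, -0.24, 0, 0, 0, 0, 1, 0.82, -0.24, 0, 0, 0, 0, 1, 0.82, -0.24, 0, 0, 0, 0, 1, 0.82, -0.24, 0, 0, 0, 0, 1, 0.82, -0.24, 0, 0, 0, 0, 1]
end [ 503.6 -201.1  220. ] [-3.142  0.     1.3  ]
```

View pics/s4c.png

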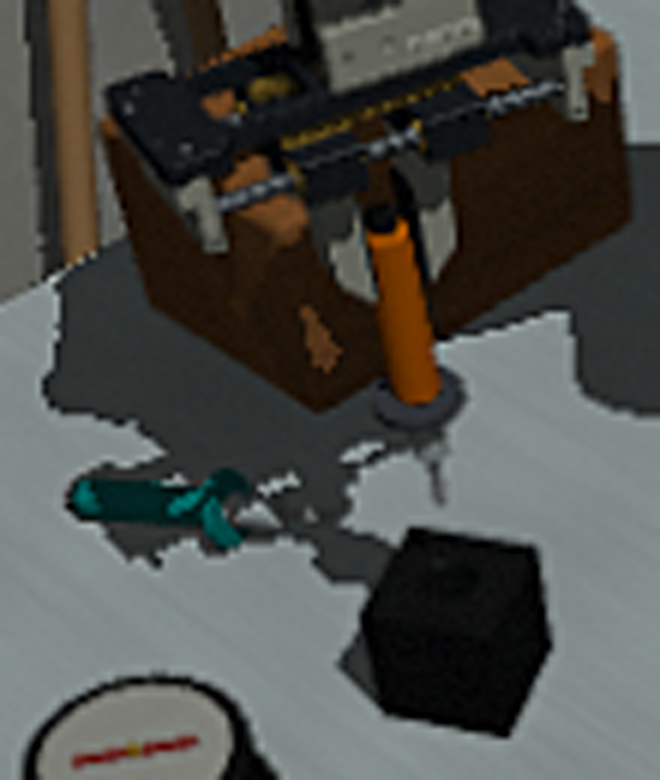

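Probe lifted and the hole is empty. The turquoise one lies still at pixel (193,102). Heading for the blue stud.

{"op": "step_arm", "data": {
  "moves": [0.41,0.2,0,-0.1,-0.06,0.02,1,0.82,-0.24,0,0,0,0,1,0.85,-0.24,0,0,0,0,1,0.9,-0.25,0,0,0,0,1,0.9,-0.25,0,0,0,0,1,0.9,-0.25,0,0,0,0,1,0.9,-0.25,0,0,0,0,1,0.9,-0.25,0,0,0,0,1]
}}

```text
time: 8.02
tool_pos: [501.6, -184.4, 213.6]
tcp_rot: [-3.136, -0.001, 1.294]
contact_force: [0.2, -0.1, -1.2]
grip_width: 22.4
```

```bash
python3 -c "
from plan import *
plan([(500,140,220),(544.5,202.6,220)],1.30,1,vmax=19)"
```

```text
pos [ 501.6 -184.4  213.6] rpy [-3.1355e+00 -1.4000e-03  1.2937e+00] F [ 0.2 -0.1 -1.2] Mz [-0.114  0.051  0.003] w 22.4 t 8.02 q [-0.5   0.35  1.47  0.    1.33 -0.22]
[0.91, -0.26, -0.02, -0.09, -0.02, -0.09, 1, 0.91, -0.26, -0.02, 0, 0, 0, 1, 0.91, -0.26, -0.02, 0, 0, 0, 1, 0.91, -0.26, -0.02, 0, 0, 0, 1, 0.91, -0.26, -0.02, 0, 0, 0, 1, 0.91, -0.26, -0.02, 0, 0, 0, 1, 0.91, -0.26, -0.02, 0, 0, 0, 1, 0.91, -0.26, -0.02, 0, 0, 0, 1]
end [500.9 -32.4 216.6] [-3.142  0.     1.3  ]
```

{"op": "step_arm", "data": {
  "moves": [0.93,-0.26,-0.05,-0.05,0,-0.1,1,0.93,-0.26,-0.05,0,0,0,1,0.93,-0.26,-0.05,0,0,0,1,0.93,-0.26,-0.05,0,0,0,1,0.93,-0.26,-0.05,0,0,0,1,0.93,-0.26,-0.05,0,0,0,1,0.93,-0.26,-0.05,0,0,0,1,0.93,-0.26,-0.05,0,0,0,1]
}}

```text
time: 8.68
tool_pos: [496.7, -15.3, 213.2]
tcp_rot: [-3.126, -0.004, 1.302]
contact_force: [0.1, 0.3, -2.0]
grip_width: 22.2
```

```bash
python3 -c "
from plan import *
plan([(500,140,220),(544.5,202.6,220)],1.30,1,vmax=19)"
```

```text
pos [496.7 -15.3 213.2] rpy [-3.1256 -0.0042  1.3017] F [ 0.1  0.3 -2. ] Mz [-0.074  0.063  0.001] w 22.2 t 8.68 q [-0.19  0.29  1.56  0.01  1.31  0.08]
[0.92, -0.23, -0.03, -0.23, -0.06, 0.03, 1, 0.92, -0.23, -0.04, 0, 0, 0, 1, 0.92, -0.23, -0.04, 0, 0, 0, 1, 0.92, -0.23, -0.04, 0, 0, 0, 1, 0.92, -0.23, -0.04, 0, 0, 0, 1, 0.92, -0.23, -0.04, 0, 0, 0, 1, 0.92, -0.23, -0.04, 0, 0, 0, 1, 0.92, -0.23, -0.04, 0, 0, 0, 1]
end [499.9 136.5 219.8] [-3.142  0.     1.3  ]
```

{"op": "step_arm", "data": {
  "moves": [0.92,-0.23,-0.06,-0.23,-0.06,0.03,1,0.92,-0.23,-0.06,0,0,0,1,0.92,-0.23,-0.06,0,0,0,1,0.92,-0.23,-0.06,0,0,0,1,0.92,-0.23,-0.06,0,0,0,1,0.92,-0.2,-0.06,0,0,0,1,0.92,-0.1,-0.06,0,0,0,1,0.9,0,-0.06,0,0,0,1]
}}

```text
time: 9.35
tool_pos: [501.0, 147.6, 214.5]
tcp_rot: [-3.129, 0.002, 1.302]
contact_force: [0.0, -0.2, -1.2]
grip_width: 22.1
```

```bash
python3 -c "
from plan import *
plan([(544.5,202.6,220)],1.30,1,vmax=19)"
```

```text
pos [501.  147.6 214.5] rpy [-3.1292e+00  1.8000e-03  1.3017e+00] F [ 0.  -0.2 -1.2] Mz [-0.144  0.077 -0.039] w 22.1 t 9.35 q [0.14 0.33 1.5  0.   1.33 0.41]
[0.87, 0.37, -0.08, -0.18, 0.03, 0.02, 1, 0.87, 0.37, -0.07, 0, 0, 0, 1, 0.87, 0.37, -0.07, 0, 0, 0, 1, 0.61, 0.26, -0.05, 0, 0, 0, 1, 0, 0, 0, 0, 0, 0, 1, 0, 0, 0, 0, 0, 0, 1, 0, 0, 0, 0, 0, 0, 1, 0, 0, 0, 0, 0, 0, 1]
end [544.5 202.6 220. ] [-3.142  0.     1.3  ]
```

{"op": "step_arm", "data": {
  "moves": [0.7,0.45,0,-0.2,0.03,0.02,1,0.75,0.37,0,0,0,0,1,0.6,0.3,0,0,0,0,1,0.2,0.2,0,0,0,0,1,0,0,0,0,0,0,1]
}}

```text
time: 9.77
tool_pos: [535.9, 192.7, 208.7]
tcp_rot: [-3.136, 0.001, 1.306]
contact_force: [-0.1, 0.2, -2.0]
grip_width: 22.4
```

```bash
python3 -c "
from plan import *
plan([(544.5,202.6,220)],1.30,1,vmax=19,n=2)
for c in('scene','top'): cv2.imwrite(f'pics/{c}5.png',capture(c)[:,:,::-1])
crop('pics/scene5.png','pics/s5c.png',330,110,110,140,5)
crop('pics/top5.png','pics/t5c.png',220,160,100,80,7)"
```

```text
pos [535.9 192.7 208.7] rpy [-3.1363e+00  1.0000e-03  1.3062e+00] F [-0.1  0.2 -2. ] Mz [-0.045  0.107  0.032] w 22.4 t 9.77 q [0.21 0.42 1.38 0.   1.35 0.47]
[0.59, 0.28, -0.57, -0.08, 0.02, 0.09, 1, 0, 0, 0, 0, 0, 0, 1]
end [544.5 202.6 220. ] [-3.142  0.     1.3  ]
```

View pics/s5c.png

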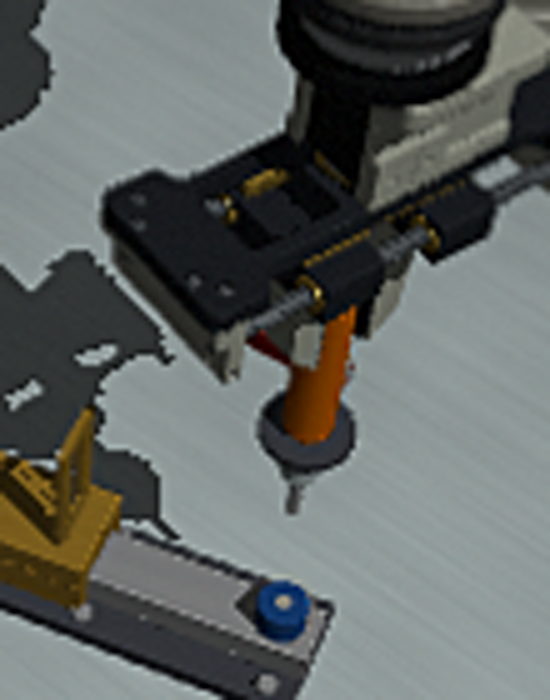

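View pics/t5c.png

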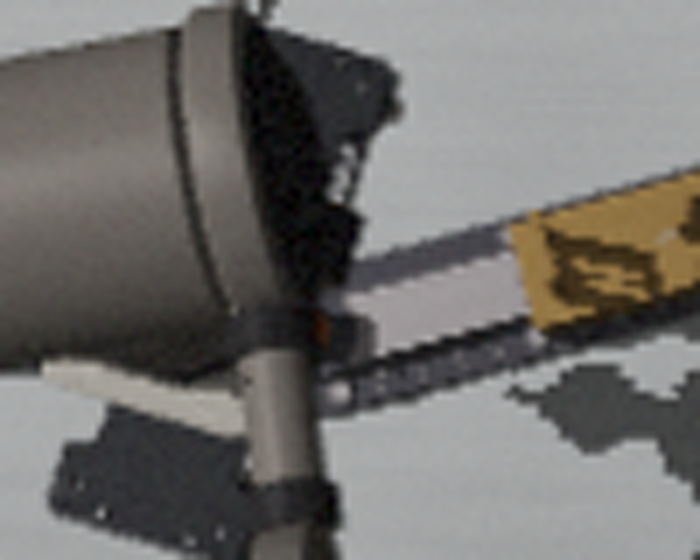

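```bash
python3 -c "
from h import *
p=get_obs()['tool_pos'];print(p)
b=[[p[0],p[1],p[2]-102+z] for z in (0,60,66,110)]
print((proj('scene',b)-[330,110]+.5)*5)
b=[[544.5,202.6,50]]
print((proj('scene',b)-[330,110]+.5)*5)
crop('pics/scene5.png','pics/s5d.png',370,170,40,60,12)
print((proj('scene',[[p[0],p[1],p[2]-102],[p[0],p[1],p[2]-42],[p[0]+5,p[1],p[2]-102],[p[0],p[1]+5,p[2]-102],[p[0],p[1],p[2]-97]])-[370,170]+.5)*12)
"
```

```text
[535.13792296 191.71832111 208.93168119]
[[291.40296616 512.29021667]
 [306.78483381 435.31501096]
 [308.41069278 427.1602368 ]
 [320.86665656 364.56669646]]
[[284.31166387 602.90029514]]
[[219.36711877 509.49652   ]
 [256.28360115 324.75602631]
 [203.9020634  525.18365479]
 [239.90335689 523.5215328 ]
 [222.30441239 494.82519819]]
```

View pics/s5d.png

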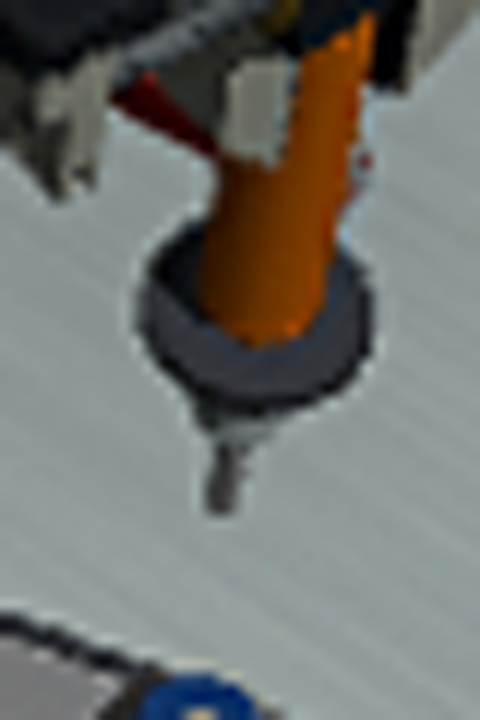

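{"op": "step_arm", "data": {
  "moves": [0.6,0.3,0.2,-0.06,0,0.09,1,0.1,0.05,0.6,0,0,0,1,0,0,0.7,0,0,0,1,0,0,0.4,0,0,0,1,0,0,0,0,0,0,1]
}}

```text
time: 10.28
tool_pos: [546.3, 203.0, 169.5]
tcp_rot: [3.141, 0.001, 1.294]
contact_force: [-0.2, 1.5, -2.0]
grip_width: 22.1
```

```bash
python3 -c "
from plan import *
plan([(544.5,202.5,162)],1.30,1,vmax=19,n=2)"
```

```text
pos [546.3 203.  169.5] rpy [3.1410e+00 8.0000e-04 1.2941e+00] F [-0.2  1.5 -2. ] Mz [-0.098  0.101 -0.005] w 22.1 t 10.28 q [ 0.22  0.47  1.41 -0.    1.26  0.5 ]
[-0.05, -0.08, 0.38, 0.01, 0.01, -0.08, 1, 0, 0, 0, 0, 0, 0, 1]
end [544.5 202.5 162. ] [3.142 0.    1.3  ]
```

{"op": "step_arm", "data": {
  "moves": [-0.06,-0.09,0.3,0,0,-0.08,1,0,0,0.1,0,0,0,1,0,0,0,0,0,0,1]
}}

```text
time: 10.53
tool_pos: [544.3, 201.9, 161.3]
tcp_rot: [3.141, 0.001, 1.299]
contact_force: [-0.2, -0.6, -1.7]
grip_width: 22.1
```

```bash
python3 -c "
from plan import *
plan([(544.5,202.5,152)],1.30,1,vmax=19,n=2)
cv2.imwrite('pics/s6.png',capture('scene')[:,:,::-1])
p=get_obs()['tool_pos']
crop('pics/s6.png','pics/s6c.png',360,190,50,60,12)
print((proj('scene',[[p[0],p[1],p[2]-102],[544.5,202.5,50]])-[360,190]+.5)*12)"
```

```text
pos [544.3 201.9 161.3] rpy [3.1407e+00 7.0000e-04 1.2991e+00] F [-0.2 -0.6 -1.7] Mz [-0.11   0.144 -0.011] w 22.1 t 10.53 q [ 0.22  0.47  1.43 -0.    1.24  0.5 ]
[0.03, 0, 0.46, 0.01, 0.01, -0.01, 1, 0, 0, 0, 0, 0, 0, 1]
end [544.5 202.5 152. ] [3.142 0.    1.3  ]
[[325.42829319 459.38010786]
 [321.9546466  486.68280107]]
```

View pics/s6c.png

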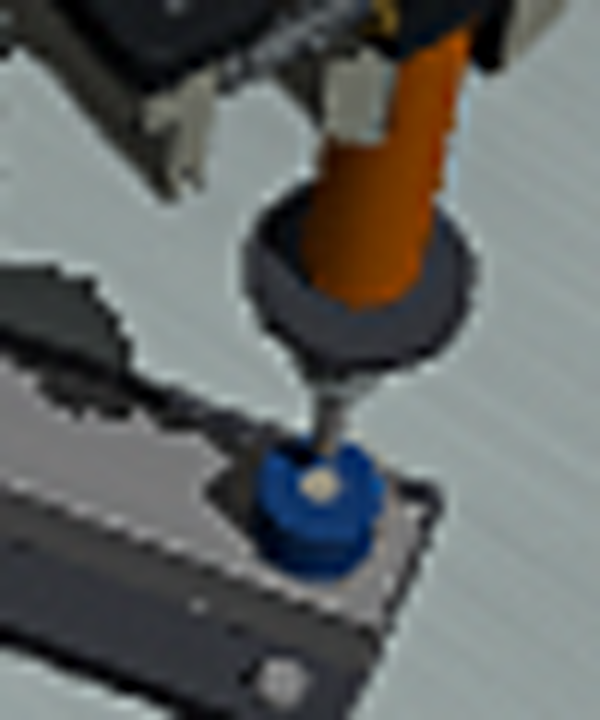

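{"op": "step_arm", "data": {
  "moves": [0.03,0,0.25,0,0,0,1,0,0,0.12,0,0,0,1,0,0,0.05,0,0,0,1]
}}

```text
time: 10.83
tool_pos: [545.3, 202.6, 153.9]
tcp_rot: [3.138, -0.001, 1.299]
contact_force: [0.5, -0.1, -2.2]
grip_width: 22.4
```

```bash
python3 -c "
from plan import *
plan([(544.5,202.5,152)],1.30,1,vmax=19,n=1)"
```

```text
pos [545.3 202.6 153.9] rpy [ 3.1380e+00 -8.0000e-04  1.2988e+00] F [ 0.5 -0.1 -2.2] Mz [-0.096  0.083 -0.03 ] w 22.4 t 10.83 q [ 0.22  0.48  1.44 -0.    1.22  0.5 ]
[-0.02, -0.04, 0.09, 0.05, -0.01, -0.02, 1]
end [544.5 202.5 152. ] [3.142 0.    1.3  ]
```

{"op": "step_arm", "data": {
  "moves": [-0.02,-0.04,0.09,0.05,0,0,1,0,0,0.06,0,0,0,1]
}}

```text
time: 11.0
tool_pos: [545.0, 202.6, 151.6]
tcp_rot: [3.14, -0.002, 1.299]
contact_force: [-1.1, 0.8, 9.1]
grip_width: 22.1
```

```bash
python3 -c "
from plan import *
plan([(544.5,202.5,152)],1.30,1,vmax=19,n=1)"
```

```text
pos [545.  202.6 151.6] rpy [ 3.1401e+00 -1.8000e-03  1.2988e+00] F [-1.1  0.8  9.1] Mz [-0.009  0.491  0.006] w 22.1 t 11.0 q [0.22 0.48 1.44 0.   1.22 0.5 ]
[-0.01, -0.02, -0.02, 0.02, -0.03, -0.02, 1]
end [544.5 202.5 152. ] [3.142 0.    1.3  ]
```

{"op": "step_arm", "data": {
  "moves": [0,0,0.02,0,0,0,1,0,0,0,0,0,0,1,0,0,0.02,0,0,0,1]
}}

```text
time: 11.25
tool_pos: [545.2, 202.8, 151.7]
tcp_rot: [3.139, -0.003, 1.299]
contact_force: [-0.9, -0.2, 2.5]
grip_width: 22.2
```

```bash
python3 -c "
from plan import *
cv2.imwrite('pics/s7.png',capture('scene')[:,:,::-1])
crop('pics/s7.png','pics/s7c.png',360,190,50,60,12)
plan([(544.5,202.5,160),(538,205,214),(500,140,214),(520,0,214),(629.2,-74.6,214)],1.30,1,vmax=17,n=8)
"
```

```text
pos [545.3 202.9 151.8] rpy [ 3.1390e+00 -2.8000e-03  1.2988e+00] F [-0.1 -0.8  1.2] Mz [-0.056  0.214  0.03 ] w 22.1 t 11.3 q [0.22 0.48 1.44 0.   1.22 0.5 ]
[-0.02, -0.09, -0.84, 0.04, -0.04, -0.02, 1, 0.01, -0.11, -0.84, 0, 0, 0, 1, 0.01, -0.11, -0.84, 0, 0, 0, 1, -0.25, -0.14, -0.58, 0, 0, 0, 1, -0.82, -0.22, 0, 0, 0, 0, 1, -0.82, -0.22, 0, 0, 0, 0, 1, -0.82, -0.22, 0, 0, 0, 0, 1, -0.82, -0.22, 0, 0, 0, 0, 1]
end [501.  141.7 214. ] [3.142 0.    1.3  ]
```

View pics/s7c.png

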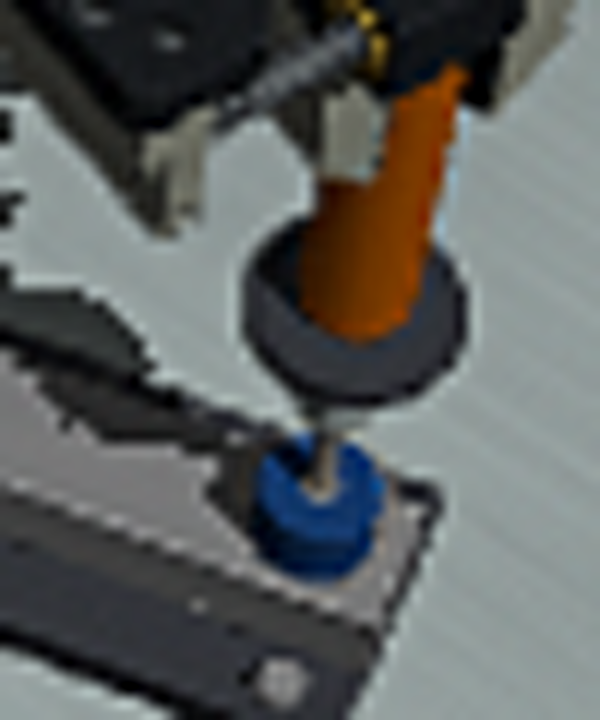

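Tip lands on the blue stud's spot (pixel ≈ (386.5,230)) with the force rising to about 11 N. Next is the yellow stud.

{"op": "step_arm", "data": {
  "moves": [0,0,-0.5,0,0,0,1,0,0,-0.9,0,0,0,1,0,-0.1,-0.9,0,0,0,1,-0.3,-0.15,-0.8,0,0,0,1,-0.8,-0.22,-0.2,0,0,0,1,-0.87,-0.22,0,0,0,0,1,-0.87,-0.22,-0.05,0,0,0,1,-0.87,-0.1,-0.05,0,0,0,1]
}}

```text
time: 11.97
tool_pos: [505.1, 137.1, 224.9]
tcp_rot: [3.139, -0.003, 1.303]
contact_force: [0.0, 0.0, -1.8]
grip_width: 22.3
```

```bash
python3 -c "
from plan import *
plan([(525,0,214),(629.2,-74.6,214)],1.30,1,vmax=19,n=8)
"
```

```text
pos [505.1 137.1 224.9] rpy [ 3.1389e+00 -2.9000e-03  1.3030e+00] F [ 0.   0.  -1.8] Mz [-0.097  0.039  0.041] w 22.3 t 11.97 q [0.12 0.32 1.49 0.   1.33 0.38]
[-0.87, 0.38, 0.07, 0.04, -0.04, 0.04, 1, -0.87, 0.38, 0.07, 0, 0, 0, 1, -0.87, 0.38, 0.07, 0, 0, 0, 1, -0.87, 0.38, 0.07, 0, 0, 0, 1, -0.87, 0.38, 0.07, 0, 0, 0, 1, -0.87, 0.38, 0.07, 0, 0, 0, 1, -0.87, 0.38, 0.07, 0, 0, 0, 1, -0.5, 0.73, 0.02, 0, 0, 0, 1]
end [535.6  -7.6 214. ] [3.142 0.    1.3  ]
```

{"op": "step_arm", "data": {
  "moves": [-0.87,0.38,0.05,0.04,-0.04,0.04,1,-0.87,0.38,0,0,0,0,1,-0.87,0.38,0,0,0,0,1,-0.87,0.38,0,0,0,0,1,-0.87,0.38,0,0,0,0,1,-0.87,0.38,0,0,0,0,1,-0.8,0.5,0,0,0,0,1,-0.5,0.75,0,0,0,0,1]
}}

```text
time: 12.63
tool_pos: [536.3, -14.2, 230.4]
tcp_rot: [3.138, -0.0, 1.302]
contact_force: [0.4, -1.0, -2.3]
grip_width: 22.4
```

```bash
python3 -c "
from plan import *
plan([(629.2,-74.6,210)],1.30,1,vmax=18,n=8)
"
```

```text
pos [536.3 -14.2 230.4] rpy [ 3.138e+00 -5.000e-04  1.302e+00] F [ 0.4 -1.  -2.3] Mz [-0.061  0.01  -0.012] w 22.4 t 12.63 q [-0.17  0.34  1.44  0.    1.36  0.1 ]
[-0.27, 0.84, 0.17, 0.05, -0.01, 0.03, 1, -0.27, 0.84, 0.16, 0, 0, 0, 1, -0.27, 0.84, 0.16, 0, 0, 0, 1, -0.27, 0.84, 0.16, 0, 0, 0, 1, -0.27, 0.84, 0.16, 0, 0, 0, 1, -0.27, 0.84, 0.16, 0, 0, 0, 1, -0.07, 0.22, 0.04, 0, 0, 0, 1, 0, 0, 0, 0, 0, 0, 1]
end [629.2 -74.6 210. ] [3.142 0.    1.3  ]
```

{"op": "step_arm", "data": {
  "moves": [-0.27,0.84,0.05,0.05,0,0.03,1,-0.27,0.84,0.05,0,0,0,1,-0.27,0.84,0.05,0,0,0,1,-0.27,0.84,0.05,0,0,0,1,-0.27,0.8,0.1,0,0,0,1,-0.2,0.4,0.1,0,0,0,1,0,0,0.1,0,0,0,1,0,0,0,0,0,0,1]
}}

```text
time: 13.3
tool_pos: [620.0, -75.9, 223.3]
tcp_rot: [3.139, 0.0, 1.295]
contact_force: [-1.0, 0.1, -2.0]
grip_width: 22.5
```

```bash
python3 -c "
from plan import *
plan([(629.2,-74.6,210),(629.2,-74.6,164)],1.30,1,vmax=16,n=8)
"
```

```text
pos [620.  -75.9 223.3] rpy [3.1394e+00 5.0000e-04 1.2947e+00] F [-1.   0.1 -2. ] Mz [-0.078  0.112 -0.003] w 22.5 t 13.3 q [-0.24  0.51  1.19 -0.    1.44  0.03]
[0.18, 0.42, 0.66, 0.03, 0.01, -0.08, 1, 0, 0.01, 0.8, 0, 0, 0, 1, 0, 0, 0.8, 0, 0, 0, 1, 0, 0, 0.71, 0, 0, 0, 1, 0, 0, 0, 0, 0, 0, 1, 0, 0, 0, 0, 0, 0, 1, 0, 0, 0, 0, 0, 0, 1, 0, 0, 0, 0, 0, 0, 1]
end [629.2 -74.6 164. ] [3.142 0.    1.3  ]
```

{"op": "step_arm", "data": {
  "moves": [0.18,0.4,0.3,0.02,0,-0.08,1,0,0.02,0.7,0,0,0,1,0,0,0.8,0,0,0,1,0,0,0.7,0,0,0,1,0,0,0.1,0,0,0,1,0,0,0,0,0,0,1]
}}

```text
time: 13.8
tool_pos: [629.0, -70.5, 170.6]
tcp_rot: [3.14, -0.001, 1.305]
contact_force: [0.1, 0.9, -1.1]
grip_width: 22.1
```

```bash
python3 -c "
from plan import *
plan([(629.2,-74.6,161)],1.30,1,vmax=16,n=1)
cv2.imwrite('pics/s8.png',capture('scene')[:,:,::-1])
p=get_obs()['tool_pos']
crop('pics/s8.png','pics/s8c.png',255,145,50,60,12)
print((proj('scene',[[p[0],p[1],p[2]-102],[629.2,-74.6,50]])-[255,145]+.5)*12)"
```

```text
pos [629.  -70.5 170.6] rpy [ 3.1399e+00 -7.0000e-04  1.3048e+00] F [ 0.1  0.9 -1.1] Mz [-0.034  0.087  0.035] w 22.1 t 13.8 q [-0.23  0.56  1.25  0.    1.33  0.03]
[-0.19, 0.06, 0.48, 0.02, -0.01, 0.07, 1]
end [629.2 -74.6 161. ] [3.142 0.    1.3  ]
[[339.08479955 511.07122731]
 [333.48674616 554.80560355]]
```

View pics/s8c.png

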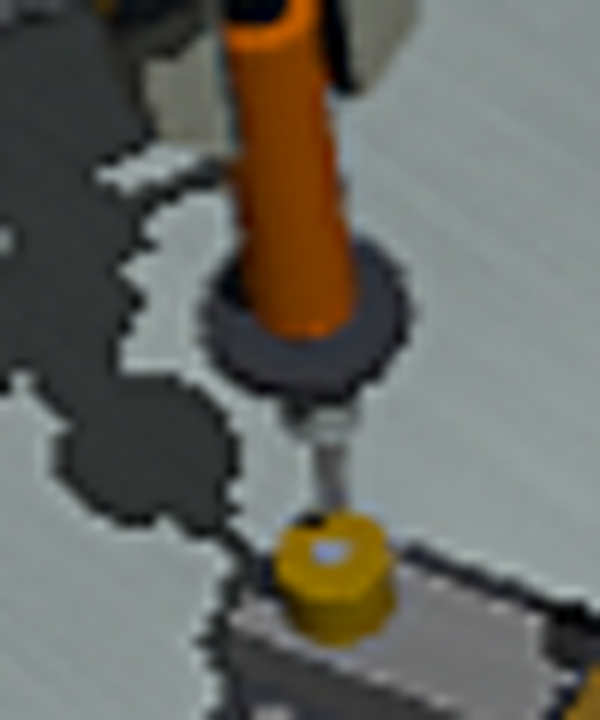

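{"op": "step_arm", "data": {
  "moves": [-0.21,0.03,0.4,0,0,0.07,1,-0.02,0,0.2,0,0,0,1,0,0,0.1,0,0,0,1,0,0,0,0,0,0,1]
}}

```text
time: 14.18
tool_pos: [629.5, -75.2, 158.2]
tcp_rot: [3.136, -0.001, 1.3]
contact_force: [0.5, 0.7, -0.7]
grip_width: 22.5
```

```bash
python3 -c "
from plan import *
plan([(628.4,-74.4,152)],1.30,1,vmax=16,n=1)
cv2.imwrite('pics/s9.png',capture('scene')[:,:,::-1])
p=get_obs()['tool_pos']
crop('pics/s9.png','pics/s9c.png',255,145,50,60,12)
print((proj('scene',[[p[0],p[1],p[2]-102],[629.2,-74.6,50]])-[255,145]+.5)*12)"
```

```text
pos [629.5 -75.2 158.2] rpy [ 3.1358e+00 -1.0000e-03  1.3003e+00] F [ 0.5  0.7 -0.7] Mz [-0.108  0.079 -0.033] w 22.5 t 14.18 q [-0.24  0.57  1.27  0.    1.3   0.03]
[0.02, -0.06, 0.31, 0.08, -0.01, 0, 1]
end [628.4 -74.4 152. ] [3.142 0.    1.3  ]
[[327.33800189 536.33447165]
 [333.48674616 554.80560355]]
```

View pics/s9c.png

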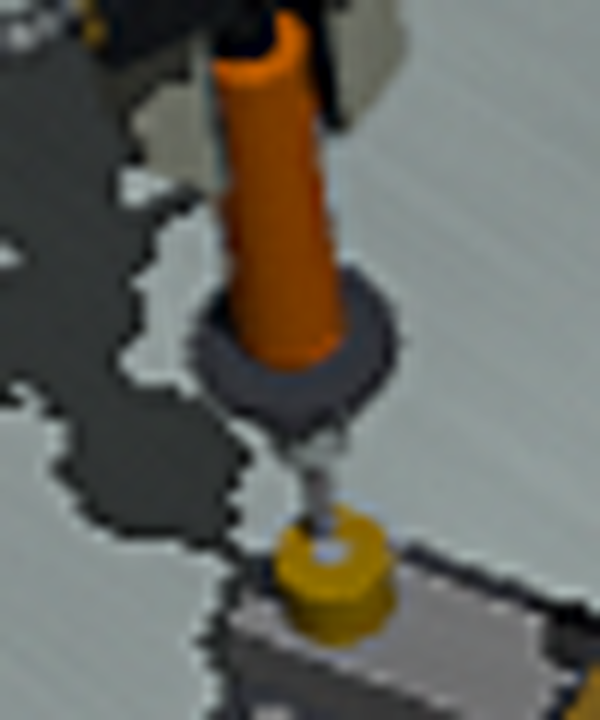

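{"op": "step_arm", "data": {
  "moves": [0.08,-0.1,0.12,0.08,0,0,1,0,0,0.08,0,0,0,1,0,0,0,0,0,0,1]
}}

```text
time: 14.48
tool_pos: [628.5, -73.1, 155.1]
tcp_rot: [3.14, -0.001, 1.3]
contact_force: [-0.1, 0.0, -1.3]
grip_width: 22.1
```

```bash
python3 -c "
from plan import *
plan([(627.9,-73.3,152)],1.30,1,vmax=16,n=1)
cv2.imwrite('pics/s10.png',capture('scene')[:,:,::-1])
crop('pics/s10.png','pics/s10c.png',255,145,50,60,12)"
```

```text
pos [628.5 -73.1 155.1] rpy [ 3.1398e+00 -1.1000e-03  1.3000e+00] F [-0.1  0.  -1.3] Mz [-0.107  0.062  0.008] w 22.1 t 14.48 q [-0.24  0.57  1.27  0.    1.29  0.03]
[-0.01, -0.02, 0.15, 0.03, -0.02, 0, 1]
end [627.9 -73.3 152. ] [3.142 0.    1.3  ]
```

View pics/s10c.png

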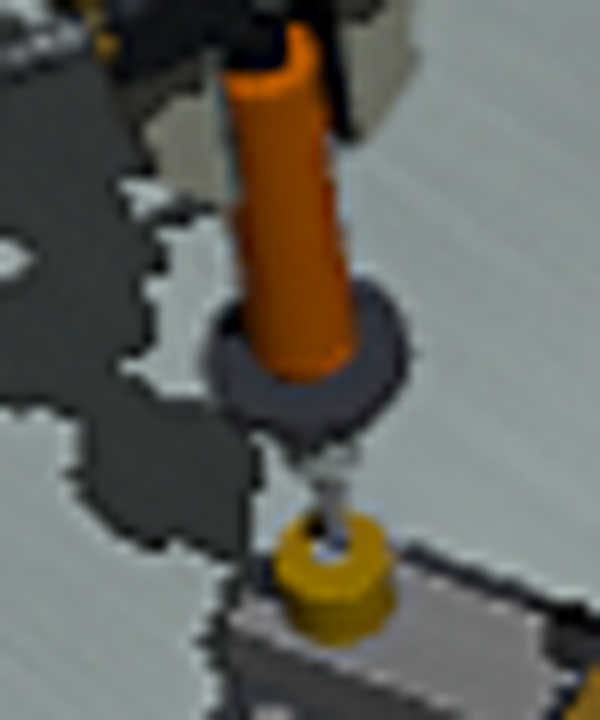

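{"op": "step_arm", "data": {
  "moves": [-0.01,-0.02,0.13,0.02,0,0,1,0,0,0.08,0,0,0,1]
}}

```text
time: 14.7
tool_pos: [628.5, -73.2, 151.7]
tcp_rot: [3.14, -0.001, 1.3]
contact_force: [-1.0, 0.2, 6.6]
grip_width: 22.2
```

```bash
python3 -c "
from plan import *
plan([(627.9,-73.3,152)],1.30,1,vmax=16,n=1)"
```

```text
pos [628.5 -73.2 151.7] rpy [ 3.1395e+00 -1.3000e-03  1.3001e+00] F [-1.   0.2  6.6] Mz [-0.007  0.418  0.039] w 22.2 t 14.7 q [-0.24  0.58  1.28  0.    1.29  0.03]
[-0.01, -0.03, -0.02, 0.03, -0.02, 0, 1]
end [627.9 -73.3 152. ] [3.142 0.    1.3  ]
```

{"op": "step_arm", "data": {
  "moves": [0,0,0.03,0,0,0,1,0,0,0.02,0,0,0,1,0,0,0.03,0,0,0,1]
}}

```text
time: 14.95
tool_pos: [628.7, -73.3, 151.7]
tcp_rot: [3.138, -0.001, 1.3]
contact_force: [-2.0, -0.1, 4.7]
grip_width: 22.3
```

```bash
python3 -c "
from plan import *
cv2.imwrite('pics/s11.png',capture('scene')[:,:,::-1])
crop('pics/s11.png','pics/s11c.png',255,145,50,60,12)
plan([(627.9,-73.3,212),(498,-328,222)],1.30,1,vmax=18,n=8)"
```

```text
pos [628.7 -73.3 151.7] rpy [ 3.1378e+00 -1.3000e-03  1.3002e+00] F [-1.9  0.8  4.1] Mz [0.058 0.542 0.041] w 22.3 t 15.0 q [-0.24  0.58  1.28  0.    1.28  0.03]
[0, -0.01, -0.9, 0.05, -0.02, 0, 1, 0, -0.01, -0.9, 0, 0, 0, 1, 0, -0.01, -0.9, 0, 0, 0, 1, -0.57, -0.12, -0.34, 0, 0, 0, 1, -0.88, -0.18, -0.03, 0, 0, 0, 1, -0.88, -0.18, -0.03, 0, 0, 0, 1, -0.88, -0.18, -0.03, 0, 0, 0, 1, -0.88, -0.18, -0.03, 0, 0, 0, 1]
end [ 589.9 -147.8  214.9] [3.142 0.    1.3  ]
```

View pics/s11c.png

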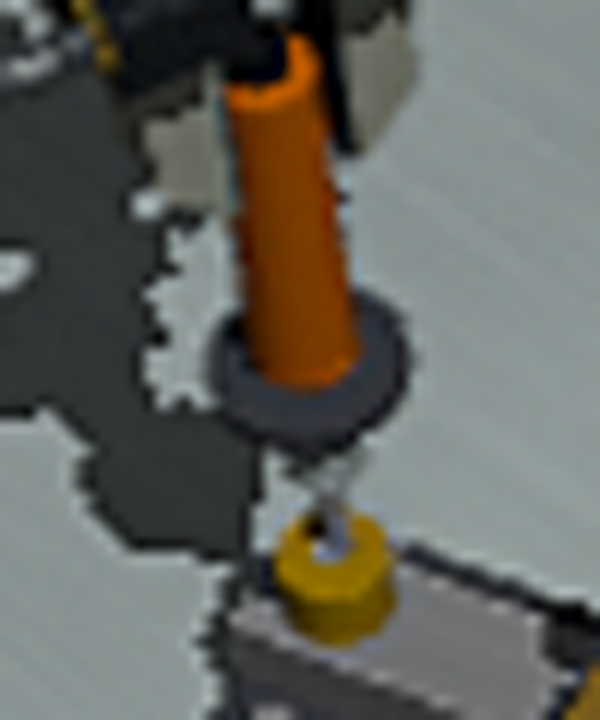

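Tip is on the yellow spot within about 1–2 mm, at ~5–8 N. Taking the probe back to the holder.

{"op": "step_arm", "data": {
  "moves": [0,0,-0.5,0.03,0,0,1,0,0,-0.9,0,0,0,1,0,0,-0.9,0,0,0,1,-0.57,-0.12,-0.4,0,0,0,1,-0.88,-0.18,-0.1,0,0,0,1,-0.88,-0.18,0,0,0,0,1,-0.88,-0.18,0,0,0,0,1,-0.88,-0.18,0,0,0,0,1]
}}

```text
time: 15.67
tool_pos: [588.4, -149.1, 204.3]
tcp_rot: [-3.138, -0.001, 1.306]
contact_force: [0.4, 0.4, -2.5]
grip_width: 22.3
```

```bash
python3 -c "
from plan import *
plan([(498,-328,222)],1.30,1,vmax=18,n=8)"
```

```text
pos [ 588.4 -149.1  204.3] rpy [-3.1378e+00 -1.2000e-03  1.3061e+00] F [ 0.4  0.4 -2.5] Mz [-0.074  0.093 -0.012] w 22.3 t 15.67 q [-0.37  0.49  1.27  0.    1.38 -0.11]
[-0.88, -0.18, -0.08, -0.05, -0.02, 0.09, 1, -0.88, -0.18, -0.08, 0, 0, 0, 1, -0.88, -0.18, -0.08, 0, 0, 0, 1, -0.88, -0.18, -0.08, 0, 0, 0, 1, -0.88, -0.18, -0.08, 0, 0, 0, 1, -0.88, -0.18, -0.08, 0, 0, 0, 1, -0.88, -0.18, -0.08, 0, 0, 0, 1, -0.88, -0.18, -0.08, 0, 0, 0, 1]
end [ 523.7 -277.1  217. ] [-3.142  0.     1.3  ]
```

{"op": "step_arm", "data": {
  "moves": [-0.88,-0.18,-0.08,-0.05,-0.02,0.09,1,-0.88,-0.18,-0.1,0,0,0,1,-0.88,-0.18,-0.1,0,0,0,1,-0.88,-0.18,-0.1,0,0,0,1,-0.88,-0.18,-0.1,0,0,0,1,-0.88,-0.18,-0.1,0,0,0,1,-0.88,-0.18,-0.1,0,0,0,1,-0.5,-0.1,-0.1,0,0,0,1]
}}

```text
time: 16.33
tool_pos: [516.1, -282.1, 213.6]
tcp_rot: [-3.133, 0.001, 1.296]
contact_force: [0.6, -0.9, -0.8]
grip_width: 22.3
```

```bash
python3 -c "
from plan import *
plan([(498,-328,215)],1.30,1,vmax=18,n=8)"
```

```text
pos [ 516.1 -282.1  213.6] rpy [-3.1325e+00  1.5000e-03  1.2960e+00] F [ 0.6 -0.9 -0.8] Mz [-0.092  0.069 -0.003] w 22.3 t 16.33 q [-0.63  0.46  1.31 -0.    1.38 -0.35]
[-0.9, -0.09, -0.02, -0.13, 0.02, -0.06, 1, -0.89, -0.09, -0.03, 0, 0, 0, 1, -0.67, -0.07, -0.02, 0, 0, 0, 1, 0, 0, 0, 0, 0, 0, 1, 0, 0, 0, 0, 0, 0, 1, 0, 0, 0, 0, 0, 0, 1, 0, 0, 0, 0, 0, 0, 1, 0, 0, 0, 0, 0, 0, 1]
end [ 498. -328.  215.] [-3.142  0.     1.3  ]
```

{"op": "step_arm", "data": {
  "moves": [-0.7,-0.09,0,-0.13,0.02,-0.06,1,-0.75,-0.09,0,0,0,0,1,-0.5,-0.05,0,0,0,0,1,-0.1,0,0,0,0,0,1,0,0,0,0,0,0,1]
}}

```text
time: 16.75
tool_pos: [496.7, -325.3, 211.6]
tcp_rot: [-3.14, -0.001, 1.296]
contact_force: [-0.4, -0.2, -2.4]
grip_width: 22.0
```

```bash
python3 -c "
from plan import *
plan([(498,-328,190)],1.30,1,vmax=18,n=3)"
```

```text
pos [ 496.7 -325.3  211.6] rpy [-3.1396e+00 -5.0000e-04  1.2959e+00] F [-0.4 -0.2 -2.4] Mz [-0.062  0.082  0.002] w 22.0 t 16.75 q [-0.71  0.46  1.3  -0.    1.38 -0.43]
[-0.09, 0.09, 0.89, -0.03, -0.01, -0.06, 1, -0.02, 0.02, 0.19, 0, 0, 0, 1, 0, 0, 0, 0, 0, 0, 1]
end [ 498. -328.  190.] [-3.142  0.     1.3  ]
```

{"op": "step_arm", "data": {
  "moves": [-0.13,0.09,0.5,-0.02,0,-0.06,1,0,0.02,0.6,0,0,0,1,0,0,0.2,0,0,0,1,0,0,0,0,0,0,1]
}}

```text
time: 17.08
tool_pos: [499.3, -326.7, 182.9]
tcp_rot: [-3.141, -0.002, 1.303]
contact_force: [-1.2, 1.0, -1.6]
grip_width: 22.2
```

```bash
python3 -c "
from plan import *
plan([(498,-328,160)],1.30,1,vmax=18,n=3)
cv2.imwrite('pics/s12.png',capture('scene')[:,:,::-1])
crop('pics/s12.png','pics/s12c.png',190,50,90,100,7)
p=get_obs()['tool_pos']
print((proj('scene',[[p[0],p[1],p[2]-102],[498,-328,70]])-[190,50]+.5)*7)"
```

```text
pos [ 499.3 -326.7  182.9] rpy [-3.1413e+00 -1.6000e-03  1.3028e+00] F [-1.2  1.  -1.6] Mz [-0.056  0.043  0.039] w 22.2 t 17.08 q [-0.71  0.49  1.34  0.    1.31 -0.44]
[-0.06, -0.03, 0.9, 0, -0.02, 0.04, 1, -0.02, -0.01, 0.25, 0, 0, 0, 1, 0, 0, 0, 0, 0, 0, 1]
end [ 498. -328.  160.] [-3.142  0.     1.3  ]
[[450.9585219  452.65505421]
 [454.89831443 469.4796009 ]]
```

View pics/s12c.png

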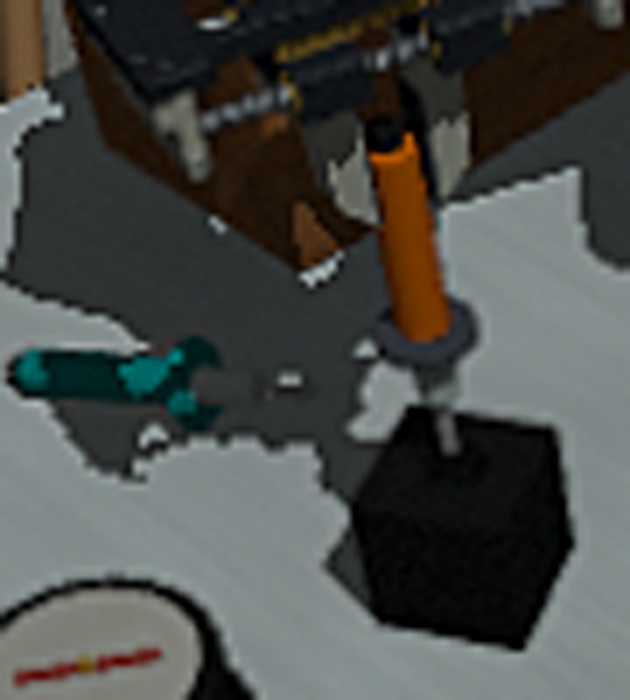

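{"op": "step_arm", "data": {
  "moves": [-0.06,-0.05,0.5,0,0,0.04,1,-0.02,0,0.6,0,0,0,1,0,0,0.5,0,0,0,1,0,0,0,0,0,0,1]
}}

```text
time: 17.47
tool_pos: [499.1, -327.1, 149.7]
tcp_rot: [3.14, -0.001, 1.302]
contact_force: [-0.6, -0.2, -2.4]
grip_width: 22.6
```

```bash
python3 -c "
from plan import *
plan([(498,-328,114)],1.30,1,vmax=12,n=5)"
```

```text
pos [ 499.1 -327.1  149.7] rpy [ 3.1397e+00 -8.0000e-04  1.3020e+00] F [-0.6 -0.2 -2.4] Mz [-0.079  0.057 -0.01 ] w 22.6 t 17.47 q [-0.71  0.51  1.39  0.    1.23 -0.44]
[-0.02, -0.01, 0.6, 0.03, -0.01, 0.03, 1, -0.02, -0.01, 0.6, 0, 0, 0, 1, -0.02, -0.01, 0.59, 0, 0, 0, 1, 0, 0, 0, 0, 0, 0, 1, 0, 0, 0, 0, 0, 0, 1]
end [ 498. -328.  114.] [3.142 0.    1.3  ]
```

{"op": "step_arm", "data": {
  "moves": [-0.03,-0.04,0.5,0,0,0.02,1,-0.02,-0.01,0.6,0,0,0,1,0,0,0.35,0,0,0,1,0,0,0.1,0,0,0,1,0,0,0,0,0,0,1]
}}

```text
time: 17.88
tool_pos: [498.5, -327.8, 117.9]
tcp_rot: [3.139, -0.0, 1.301]
contact_force: [-0.3, -0.5, -1.0]
grip_width: 22.3
```

```bash
python3 -c "
from plan import *
plan([(498,-328,112)],1.30,1,vmax=12,n=2)"
```

```text
pos [ 498.5 -327.8  117.9] rpy [ 3.1386e+00 -4.0000e-04  1.3011e+00] F [-0.3 -0.5 -1. ] Mz [-0.116  0.054 -0.019] w 22.3 t 17.88 q [-0.71  0.54  1.44  0.    1.16 -0.44]
[-0.02, -0.02, 0.3, 0.04, -0.01, 0.02, 1, 0, 0, 0, 0, 0, 0, 1]
end [ 498. -328.  112.] [3.142 0.    1.3  ]
```

{"op": "step_arm", "data": {
  "moves": [-0.02,-0.02,0.22,0.03,0,0,1,0,0,0.08,0,0,0,1,0,0,0.03,0,0,0,1]
}}

```text
time: 18.13
tool_pos: [498.7, -328.6, 112.3]
tcp_rot: [3.139, 0.001, 1.301]
contact_force: [-0.7, -0.5, -1.8]
grip_width: 22.2
```

```bash
python3 -c "
from plan import *
plan([(498,-328,112)],1.30,1,vmax=12,n=2)"
```

```text
pos [ 498.7 -328.6  112.3] rpy [3.1386e+00 7.0000e-04 1.3011e+00] F [-0.7 -0.5 -1.8] Mz [-0.108  0.077 -0.013] w 22.2 t 18.13 q [-0.71  0.55  1.44  0.    1.15 -0.44]
[0.02, -0.04, 0.01, 0.04, 0.01, 0.02, 1, 0, 0, 0, 0, 0, 0, 1]
end [ 498. -328.  112.] [3.142 0.    1.3  ]
```

{"op": "step_arm", "data": {
  "moves": [0,-0.03,0.04,0.03,0,0,1,0,0,0.03,0,0,0,1,0,0,0,0,0,0,-1,0,0,0,0,0,0,-1,0,0,0,0,0,0,-1,0,0,0,0,0,0,-1,0,0,0,0,0,0,-1,0,0,0,0,0,0,-1]
}}

```text
time: 18.8
tool_pos: [499.3, -329.5, 113.3]
tcp_rot: [3.136, 0.003, 1.301]
contact_force: [0.1, 0.3, 0.6]
grip_width: 57.5
```

{"op": "step_arm", "data": {
  "moves": [0,0,0,0,0,0,-1,0,0,-0.3,0,0,0,-1,0,0,-0.8,0,0,0,-1,0,0,-0.9,0,0,0,-1,0,0,-0.9,0,0,0,-1,0,0,-0.9,0,0,0,-1]
}}

```text
time: 19.3
tool_pos: [496.9, -327.4, 188.6]
tcp_rot: [-3.138, -0.002, 1.301]
contact_force: [0.7, -0.1, 1.2]
grip_width: 91.1
```

```bash
python3 -c "
from plan import *
cv2.imwrite('pics/s13.png',capture('scene')[:,:,::-1])
crop('pics/s13.png','pics/s13c.png',180,40,110,110,6)
plan([(498,-328,215),(530,-60,210),(600.6,16.3,210)],1.30,-1,vmax=19,n=8)"
```

```text
pos [ 498.4 -328.7  192.9] rpy [3.1393e+00 1.4000e-03 1.3011e+00] F [ 0.8 -1.2  3.7] Mz [-0.131 -0.005 -0.011] w 91.4 t 19.35 q [-0.71  0.48  1.33 -0.    1.33 -0.44]
[0.02, -0.02, -0.95, 0.03, 0.02, 0.02, -1, 0.79, -0.12, -0.14, 0, 0, 0, -1, 0.94, -0.14, 0.02, 0, 0, 0, -1, 0.94, -0.14, 0.02, 0, 0, 0, -1, 0.94, -0.14, 0.02, 0, 0, 0, -1, 0.94, -0.14, 0.02, 0, 0, 0, -1, 0.94, -0.14, 0.02, 0, 0, 0, -1, 0.94, -0.14, 0.02, 0, 0, 0, -1]
end [ 513.4 -199.   212.6] [3.142 0.    1.3  ]
```

View pics/s13c.png

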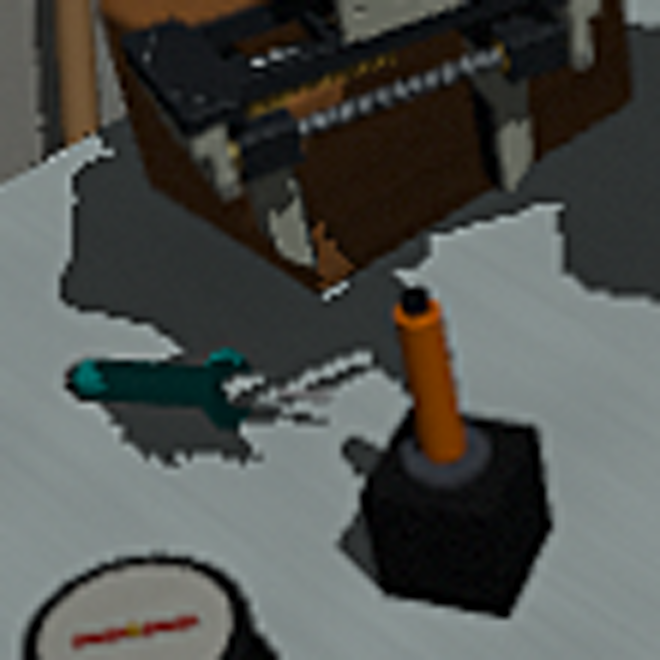

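Probe is back in its holder, upright. Now measuring the screw line's angle.

```bash
python3 -c "
from h import *
crop('pics/s13.png','pics/s14.png',295,170,45,45,16)
crop('pics/top0.png','pics/t14.png',305,172,36,36,18)
"
```

View pics/s14.png

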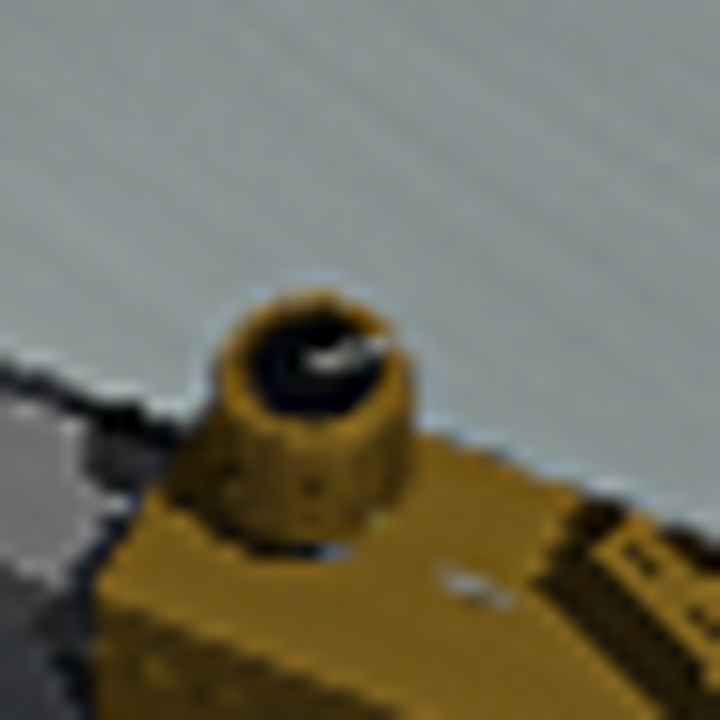

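View pics/t14.png

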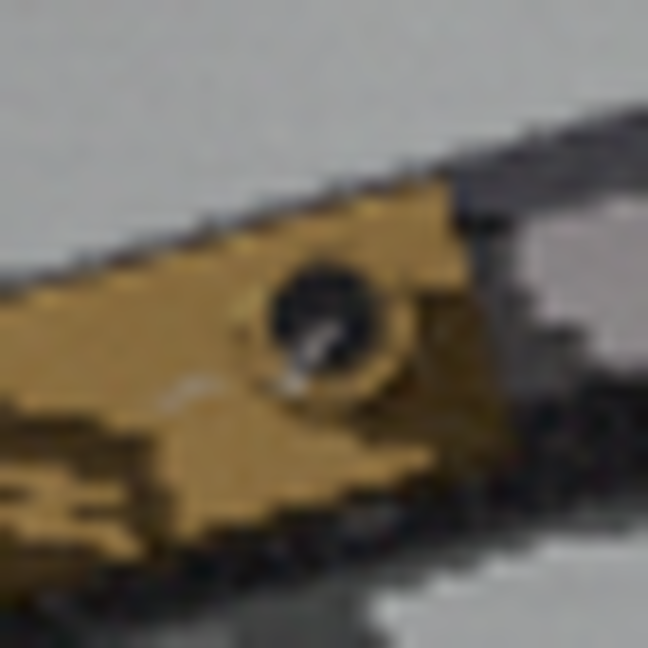

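{"op": "step_arm", "data": {
  "moves": [0.02,-0.02,-0.8,0.03,0.02,0.02,-1,0.7,-0.12,-0.14,0,0,0,-1,0.94,-0.14,0,0,0,0,-1,0.94,-0.14,0,0,0,0,-1,0.94,-0.14,0,0,0,0,-1,0.94,-0.14,0,0,0,0,-1,0.94,-0.14,0,0,0,0,-1,0.94,-0.14,0,0,0,0,-1]
}}

```text
time: 20.02
tool_pos: [513.3, -194.1, 211.4]
tcp_rot: [3.139, 0.001, 1.294]
contact_force: [1.1, 0.2, 0.2]
grip_width: 92.0
```

```bash
python3 -c "
from plan import *
plan([(540,-60,205),(600.6,16.3,190)],1.867,-1,vmax=19,n=8)"
```

```text
pos [ 513.3 -194.1  211.4] rpy [3.1387e+00 7.0000e-04 1.2943e+00] F [1.1 0.2 0.2] Mz [-0.074  0.044 -0.004] w 92.0 t 20.02 q [-0.5   0.38  1.44 -0.    1.32 -0.22]
[0.95, -0.08, 0.04, 0, 0, -0.98, -1, 0.95, -0.01, 0.04, 0, 0, -0.98, -1, 0.95, 0.05, 0.04, 0, 0, -0.98, -1, 0.94, 0.12, 0.04, 0, 0, -0.98, -1, 0.93, 0.18, 0.04, 0, 0, -0.98, -1, 0.92, 0.24, 0.04, 0, 0, -0.98, -1, 0.9, 0.31, 0.04, 0, 0, -0.98, -1, 0.66, 0.65, 0.12, 0, 0, -0.98, -1]
end [549.3 -48.3 202.7] [3.141 0.    1.839]
```

```bash
python3 -c "
from h import *
f=lambda n,u,x0,y0,k:atz(n,(x0+(u[0]+.5)/k-.5,y0+(u[1]+.5)/k-.5),93.5)[:2]
for n,c,e,x0,y0,k in(('scene',(315,360),(385,340),295,170,16),('top',(324,318),(288,386),305,172,18)):
  d=f(n,e,x0,y0,k)-f(n,c,x0,y0,k); print(n,d,np.arctan2(d[1],d[0])-1.867, f(n,c,x0,y0,k))
"
```

```text
scene [-10.11731808   5.42955859] 0.7820490427832891 [599.89190344  15.08807976]
top [-12.28067444   6.08646835] 0.8144603777387998 [602.56993141  17.24893401]
```

{"op": "step_arm", "data": {
  "moves": [0.95,-0.08,0.04,0,0,-0.98,-1,0.95,-0.01,0.04,0,0,-0.98,-1,0.95,0.05,0.04,0,0,-0.98,-1,0.94,0.12,0.04,0,0,-0.98,-1,0.93,0.18,0.04,0,0,-0.98,-1,0.92,0.24,0.04,0,0,-0.98,-1,0.9,0.31,0.04,0,0,-0.98,-1,0.66,0.6,0.04,0,0,-0.98,-1]
}}

```text
time: 20.68
tool_pos: [541.8, -30.2, 199.5]
tcp_rot: [-3.139, -0.004, 1.869]
contact_force: [0.8, 0.6, -0.2]
grip_width: 92.0
```

```bash
python3 -c "
from plan import *
plan([(600.6,16.3,180)],1.867,-1,vmax=17,n=8)"
```

```text
pos [541.8 -30.2 199.5] rpy [-3.1387 -0.0044  1.8687] F [ 0.8  0.6 -0.2] Mz [-0.115  0.041  0.054] w 92.0 t 20.68 q [-0.2   0.38  1.47  0.    1.3  -0.5 ]
[0.3, 0.77, 0.21, -0.04, -0.06, 0.02, -1, 0.3, 0.77, 0.21, 0, 0, 0, -1, 0.3, 0.77, 0.21, 0, 0, 0, -1, 0.3, 0.77, 0.21, 0, 0, 0, -1, 0.17, 0.43, 0.12, 0, 0, 0, -1, 0, 0, 0, 0, 0, 0, -1, 0, 0, 0, 0, 0, 0, -1, 0, 0, 0, 0, 0, 0, -1]
end [600.6  16.3 180. ] [-3.142  0.     1.867]
```

{"op": "step_arm", "data": {
  "moves": [0.3,0.77,0.1,-0.04,-0.06,0.02,-1,0.3,0.77,0.1,0,0,0,-1,0.3,0.77,0.1,0,0,0,-1,0.25,0.7,0.1,0,0,0,-1,0.1,0.3,0.1,0,0,0,-1,0,0,0,0,0,0,-1]
}}

```text
time: 21.18
tool_pos: [595.5, 26.0, 184.7]
tcp_rot: [-3.137, -0.005, 1.879]
contact_force: [-0.8, -0.7, -1.3]
grip_width: 91.4
```

```bash
python3 -c "
from plan import *
plan([(600.6,16.3,120)],1.867,-1,vmax=17,n=8)"
```

```text
pos [595.5  26.  184.7] rpy [-3.1374 -0.0046  1.8792] F [-0.8 -0.7 -1.3] Mz [-0.023  0.01  -0.027] w 91.4 t 21.18 q [-0.09  0.49  1.34  0.    1.32 -0.4 ]
[-0.14, 0.03, 0.84, -0.06, -0.07, 0.17, -1, -0.14, 0.03, 0.84, 0, 0, 0, -1, -0.14, 0.03, 0.84, 0, 0, 0, -1, -0.12, 0.02, 0.72, 0, 0, 0, -1, 0, 0, 0, 0, 0, 0, -1, 0, 0, 0, 0, 0, 0, -1, 0, 0, 0, 0, 0, 0, -1, 0, 0, 0, 0, 0, 0, -1]
end [600.6  16.3 120. ] [-3.142  0.     1.867]
```

{"op": "step_arm", "data": {
  "moves": [-0.5,0.1,0.2,-0.05,-0.07,0.15,-1,-0.05,0,0.7,0,0,0,-1,0,0,0.8,0,0,0,-1,0,0,0.7,0,0,0,-1,0,0,0.4,0,0,0,-1,0,0,0,0,0,0,-1]
}}

```text
time: 21.68
tool_pos: [598.5, 11.6, 125.5]
tcp_rot: [-3.141, 0.003, 1.864]
contact_force: [-0.4, -0.6, 0.2]
grip_width: 92.3
```

```bash
python3 -c "
from plan import *
plan([(600.6,16.3,62)],1.867,-1,vmax=17,n=8)
cv2.imwrite('pics/s15.png',capture('scene')[:,:,::-1])
crop('pics/s15.png','pics/s15c.png',270,120,100,120,6)
p=get_obs()['tool_pos'];M=R.from_euler('xyz',get_obs()['tcp_rot']).as_matrix()
print((proj('scene',[p+M[:,1]*46,p-M[:,1]*46,(600.6,16.3,93.5)])-[270,120]+.5)*6)"
```

```text
pos [598.5  11.6 125.5] rpy [-3.1406e+00  3.0000e-03  1.8644e+00] F [-0.4 -0.6  0.2] Mz [-0.118  0.028 -0.002] w 92.3 t 21.68 q [-0.11  0.54  1.42 -0.    1.18 -0.4 ]
[0.05, 0.05, 0.85, -0.01, 0.04, -0.04, -1, 0.05, 0.05, 0.85, 0, 0, 0, -1, 0.05, 0.05, 0.85, 0, 0, 0, -1, 0.04, 0.03, 0.63, 0, 0, 0, -1, 0, 0, 0, 0, 0, 0, -1, 0, 0, 0, 0, 0, 0, -1, 0, 0, 0, 0, 0, 0, -1, 0, 0, 0, 0, 0, 0, -1]
end [600.6  16.3  62. ] [-3.142  0.     1.867]
[[209.16160578 461.80957708]
 [310.82027939 300.88724647]
 [269.27698389 437.74579099]]
```

View pics/s15c.png

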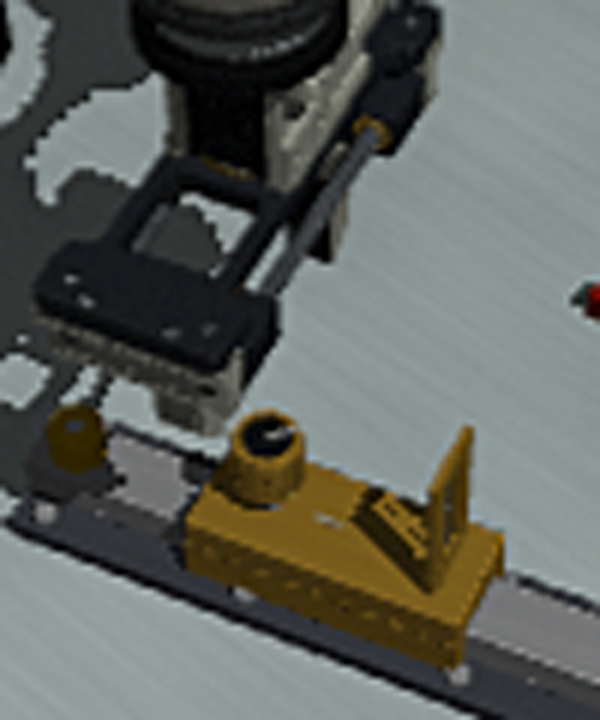

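{"op": "step_arm", "data": {
  "moves": [0.22,0.13,0.5,0,0.04,0,-1,0,0,0.8,0,0,0,-1,0,0,0.7,0,0,0,-1,0,0,0.4,0,0,0,-1,0,0,0.1,0,0,0,-1,0,0,0,0,0,0,-1]
}}

```text
time: 22.23
tool_pos: [602.9, 16.1, 77.2]
tcp_rot: [3.134, 0.003, 1.862]
contact_force: [-0.3, -0.8, -0.4]
grip_width: 91.9
```

```bash
python3 -c "
from plan import *
plan([(600.6,16.3,61)],1.867,-1,vmax=17,n=2)"
```

```text
pos [602.9  16.1  77.2] rpy [3.1341 0.0032 1.8622] F [-0.3 -0.8 -0.4] Mz [-0.056  0.064  0.045] w 91.9 t 22.23 q [-0.1   0.59  1.47 -0.    1.07 -0.39]
[0.05, -0.11, 0.81, 0.11, 0.05, -0.07, -1, 0, 0, 0, 0, 0, 0, -1]
end [600.6  16.3  61. ] [3.142 0.    1.867]
```

{"op": "step_arm", "data": {
  "moves": [0.05,-0.12,0.4,0.1,0.05,-0.06,-1,0,0,0.25,0,0,0,-1,0,0,0.1,0,0,0,-1,0,0,0,0,0,0,-1]
}}

```text
time: 22.57
tool_pos: [601.4, 16.4, 62.6]
tcp_rot: [3.139, 0.001, 1.867]
contact_force: [0.1, -0.1, 0.2]
grip_width: 91.5
```

```bash
python3 -c "
from plan import *
plan([(600.6,16.3,61)],1.867,1,vmax=17,n=2)
cv2.imwrite('pics/s16.png',capture('scene')[:,:,::-1])
crop('pics/s16.png','pics/s16c.png',270,120,100,120,6)"
```

```text
pos [601.4  16.4  62.6] rpy [3.1386e+00 6.0000e-04 1.8670e+00] F [ 0.1 -0.1  0.2] Mz [-0.039  0.05  -0.061] w 91.5 t 22.57 q [-0.1   0.61  1.48  0.    1.04 -0.4 ]
[0, -0.04, 0.08, 0.04, 0.01, 0, 1, 0, 0, 0, 0, 0, 0, 1]
end [600.6  16.3  61. ] [3.142 0.    1.867]
```

View pics/s16c.png

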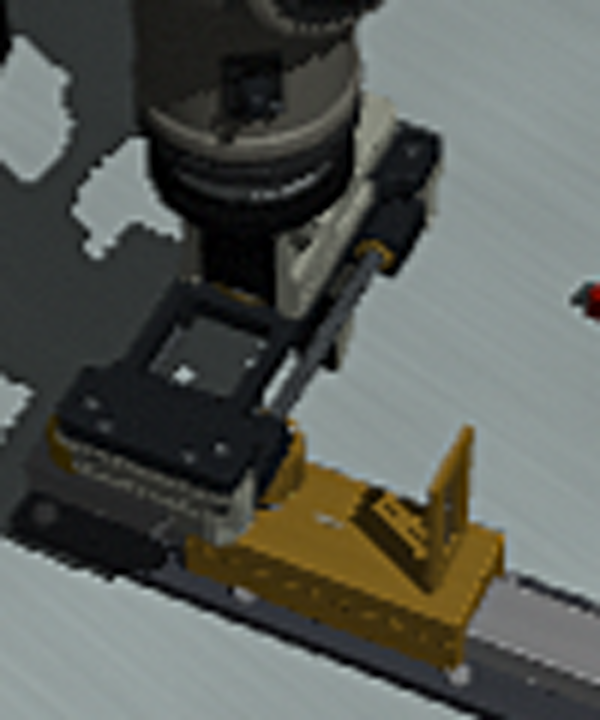

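{"op": "step_arm", "data": {
  "moves": [0,-0.04,0.05,0.03,0,0,1,0,0,0,0,0,0,1,0,0,0,0,0,0,1,0,0,0,0,0,0,1,0,0,0,0,0,0,1,0,0,0,0,0,0,1,0,0,0,0,0,0,1,0,0,0,0,0,0,1]
}}

```text
time: 23.28
tool_pos: [601.6, 16.1, 63.2]
tcp_rot: [3.138, 0.002, 1.867]
contact_force: [0.2, 0.7, -0.3]
grip_width: 43.2
```

{"op": "step_arm", "data": {
  "moves": [0,0,0,0,0,0,1,0,0,0,0,0,0,1,0,0,0,0,0,0,1,0,0,0,0,0,0,1,0,0,0,0,0,0,1,0,0,0,0,0,0,1]
}}

```text
time: 23.78
tool_pos: [601.4, 16.0, 63.3]
tcp_rot: [3.139, 0.002, 1.867]
contact_force: [-1.1, 0.6, 0.6]
grip_width: 27.2
```

```bash
python3 -c "
from plan import *
plan([(600.6,16.3,61)],1.867,1,vmax=17,n=1)"
```

```text
pos [601.4  16.   63.3] rpy [3.1386e+00 1.7000e-03 1.8670e+00] F [-1.1  0.6  0.6] Mz [-0.003  0.07  -0.021] w 27.2 t 23.78 q [-0.1   0.61  1.48 -0.    1.05 -0.4 ]
[0.03, -0.03, 0.11, 0.04, 0.02, 0, 1]
end [600.6  16.3  61. ] [3.142 0.    1.867]
```

{"op": "step_arm", "data": {
  "moves": [0,0,0,0,0,0,1,0,0,0,0,0,0,1]
}}

```text
time: 23.95
tool_pos: [601.4, 16.0, 63.2]
tcp_rot: [3.139, 0.002, 1.867]
contact_force: [-0.4, -0.5, 1.9]
grip_width: 27.4
```

```bash
python3 -c "
from plan import *
plan([(600.6,16.3,61)],1.867,1,vmax=17,n=1)
cv2.imwrite('pics/s17.png',capture('scene')[:,:,::-1])
crop('pics/s17.png','pics/s17c.png',290,160,60,60,10)
cv2.imwrite('pics/t17.png',capture('top')[:,:,::-1])
crop('pics/t17.png','pics/t17c.png',280,150,80,70,9)"
```

```text
pos [601.4  16.   63.2] rpy [3.1387e+00 1.7000e-03 1.8670e+00] F [-0.4 -0.5  1.9] Mz [-0.101  0.122  0.004] w 27.4 t 23.95 q [-0.1   0.61  1.48 -0.    1.05 -0.4 ]
[0.03, -0.03, 0.11, 0.04, 0.02, 0, 1]
end [600.6  16.3  61. ] [3.142 0.    1.867]
```

View pics/s17c.png

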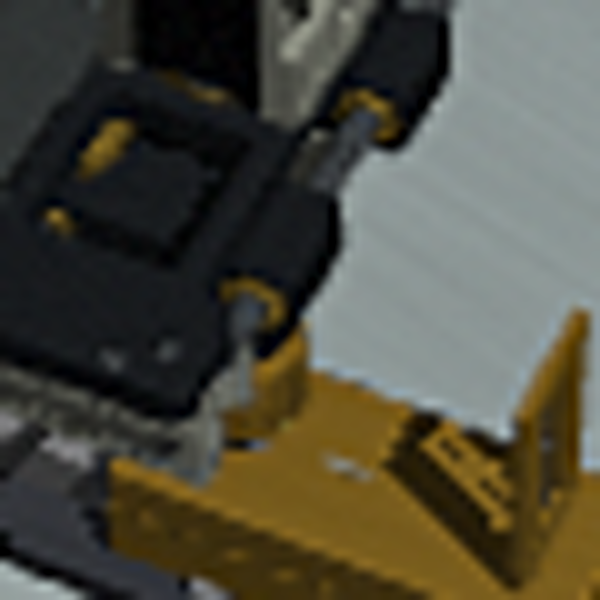

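View pics/t17c.png

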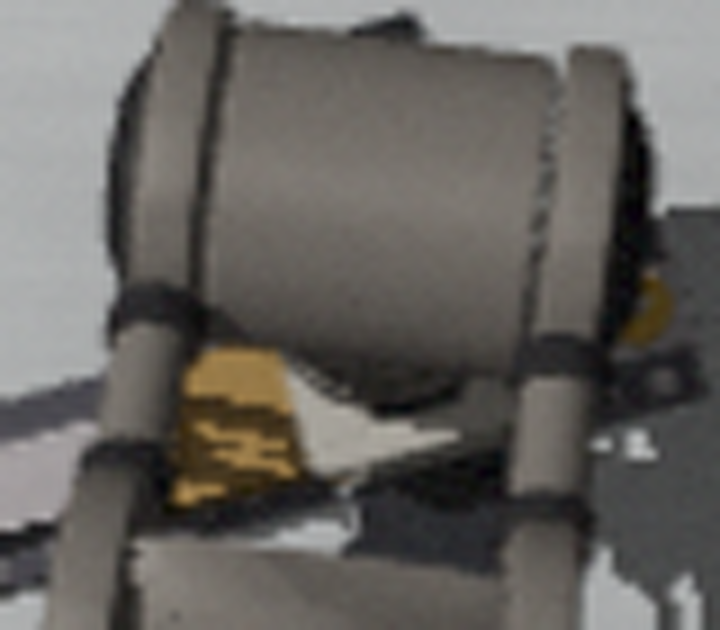

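{"op": "step_arm", "data": {
  "moves": [0,0,0,0,0,0.5,1,0,0,0,0,0,0.8,1,0,0,0,0,0,0.8,1,0,0,0,0,0,0.8,1]
}}

```text
time: 24.38
tool_pos: [601.3, 16.0, 63.3]
tcp_rot: [3.139, 0.001, 1.658]
contact_force: [-1.0, -0.3, 0.1]
grip_width: 27.6
```

```bash
python3 -c "
from plan import *
plan([(601.4,16.2,62.8)],1.3,1,vmax=17,n=1)"
```

```text
pos [601.3  16.   63.3] rpy [3.1387e+00 1.2000e-03 1.6583e+00] F [-1.  -0.3  0.1] Mz [-0.094  0.158  0.036] w 27.6 t 24.38 q [-0.1   0.61  1.48 -0.    1.05 -0.19]
[0.01, 0.01, 0.02, 0.01, 0, 0.98, 1]
end [601.4  16.2  62.8] [3.139e+00 1.000e-03 1.590e+00]
```

{"op": "step_arm", "data": {
  "moves": [0,0,0,0,0,0.8,1,0,0,0,0,0,0.8,1,0,0,0,0,0,0.8,1,0,0,0,0,0,0.8,1,0,0,0,0,0,0.8,1,0,0,0,0,0,0.5,1]
}}

```text
time: 24.88
tool_pos: [601.1, 16.0, 63.3]
tcp_rot: [3.139, 0.001, 1.328]
contact_force: [-1.5, -0.6, 0.4]
grip_width: 27.7
```

```bash
python3 -c "
from plan import *
plan([(601.4,16.2,62.8)],1.2,1,vmax=17,n=1)
cv2.imwrite('pics/s18.png',capture('scene')[:,:,::-1])
crop('pics/s18.png','pics/s18c.png',270,140,80,80,9)"
```

```text
pos [601.1  16.   63.3] rpy [3.1388e+00 6.0000e-04 1.3276e+00] F [-1.5 -0.6  0.4] Mz [-0.073  0.199  0.093] w 27.7 t 24.88 q [-0.1   0.61  1.48 -0.    1.05  0.14]
[0.01, 0.01, 0.02, 0.02, 0, 0.98, 1]
end [601.4  16.2  62.8] [3.14 0.   1.26]
```

View pics/s18c.png

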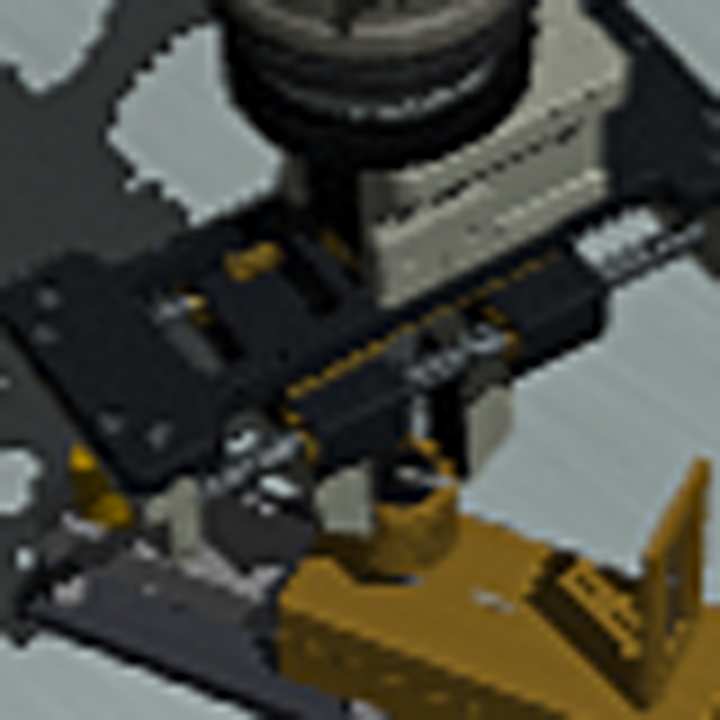

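The screw turns with the gripper: its white line now points much closer to the vane. Going on to the stop.

{"op": "step_arm", "data": {
  "moves": [0,0,0,0,0,0.7,1,0,0,0,0,0,0.7,1,0,0,0,0,0,0.5,1]
}}

```text
time: 25.18
tool_pos: [601.0, 16.0, 63.3]
tcp_rot: [3.139, 0.0, 1.192]
contact_force: [-0.8, 0.4, 0.1]
grip_width: 27.8
```

```bash
python3 -c "
from plan import *
plan([(601.2,16.1,63)],1.0,1,vmax=17,n=1)"
```

```text
pos [601.   16.   63.3] rpy [3.1389e+00 4.0000e-04 1.1919e+00] F [-0.8  0.4  0.1] Mz [-0.133  0.12   0.07 ] w 27.8 t 25.18 q [-0.1   0.61  1.48 -0.    1.05  0.28]
[0.01, 0.01, 0.01, 0.01, 0, 0.98, 1]
end [601.2  16.1  63. ] [3.14  0.    1.124]
```

{"op": "step_arm", "data": {
  "moves": [0,0,0,0,0,0.4,1,0,0,0,0,0,0.4,1]
}}

```text
time: 25.35
tool_pos: [600.9, 16.0, 63.3]
tcp_rot: [3.139, 0.0, 1.135]
contact_force: [-0.3, 0.3, -0.1]
grip_width: 27.7
```

```bash
python3 -c "
from plan import *
plan([(601.2,16.1,63)],1.0,1,vmax=17,n=1)"
```

```text
pos [600.9  16.   63.3] rpy [3.1388e+00 3.0000e-04 1.1351e+00] F [-0.3  0.3 -0.1] Mz [-0.119  0.13   0.058] w 27.7 t 25.35 q [-0.1   0.61  1.48 -0.    1.05  0.34]
[0.01, 0.01, 0.01, 0.02, 0, 0.98, 1]
end [601.2  16.1  63. ] [3.14  0.    1.067]
```

{"op": "step_arm", "data": {
  "moves": [0,0,0,0,0,0.3,1,0,0,0,0,0,0.3,1]
}}

```text
time: 25.52
tool_pos: [600.9, 16.0, 63.2]
tcp_rot: [3.139, 0.0, 1.092]
contact_force: [-0.2, -0.0, 0.1]
grip_width: 27.6
```

```bash
python3 -c "
from plan import *
plan([(601.2,16.1,63)],1.0,1,vmax=17,n=1)"
```

```text
pos [600.9  16.   63.2] rpy [3.1389e+00 3.0000e-04 1.0922e+00] F [-0.2 -0.   0.1] Mz [-0.134  0.107  0.071] w 27.6 t 25.52 q [-0.1   0.61  1.48 -0.    1.05  0.38]
[0.01, 0.01, 0.01, 0.03, 0, 0.98, 1]
end [601.2  16.1  63. ] [3.141 0.    1.024]
```

{"op": "step_arm", "data": {
  "moves": [0,0,0,0,0,0.3,1,0,0,0,0,0,0.3,1]
}}

```text
time: 25.68
tool_pos: [600.9, 16.0, 63.3]
tcp_rot: [3.139, 0.0, 1.049]
contact_force: [-1.4, 0.2, 0.4]
grip_width: 27.8
```

```bash
python3 -c "
from plan import *
plan([(601.2,16.1,63)],1.0,1,vmax=17,n=1)"
```

```text
pos [600.9  16.   63.3] rpy [3.1388e+00 4.0000e-04 1.0487e+00] F [-1.4  0.2  0.4] Mz [-0.113  0.14   0.54 ] w 27.8 t 25.68 q [-0.1   0.61  1.48 -0.    1.05  0.42]
[0.01, 0.01, 0.01, 0.04, 0, 0.7, 1]
end [601.2  16.1  63. ] [3.142 0.    1.   ]
```

{"op": "step_arm", "data": {
  "moves": [0,0,0,0,0,0.15,1]
}}

```text
time: 25.77
tool_pos: [600.8, 16.0, 63.2]
tcp_rot: [3.139, 0.001, 1.038]
contact_force: [-0.9, 0.3, 0.2]
grip_width: 27.6
```

```bash
python3 -c "
from plan import *
plan([(601.2,16.1,63)],1.0,1,vmax=17,n=1)
cv2.imwrite('pics/s19.png',capture('scene')[:,:,::-1])
plan([(601.2,16.1,63)],1.0,1,vmax=17,n=1)
crop('pics/s19.png','pics/s19c.png',290,170,50,45,16)"
```

```text
pos [600.8  16.   63.2] rpy [3.1387e+00 7.0000e-04 1.0376e+00] F [-0.9  0.3  0.2] Mz [-0.098  0.173  0.593] w 27.6 t 25.77 q [-0.1   0.61  1.48 -0.    1.05  0.43]
[0.01, 0.01, 0.01, 0.04, 0.01, 0.54, 1]
end [601.2  16.1  63. ] [3.142 0.    1.   ]
pos [600.9  16.   63.3] rpy [3.1387e+00 6.0000e-04 1.0374e+00] F [-0.7 -0.6  0.3] Mz [-0.141  0.17   0.525] w 27.5 t 25.82 q [-0.1   0.61  1.48 -0.    1.05  0.43]
[0.01, 0.01, 0.01, 0.04, 0.01, 0.54, 1]
end [601.2  16.1  63. ] [3.142 0.    1.   ]
```

View pics/s19c.png

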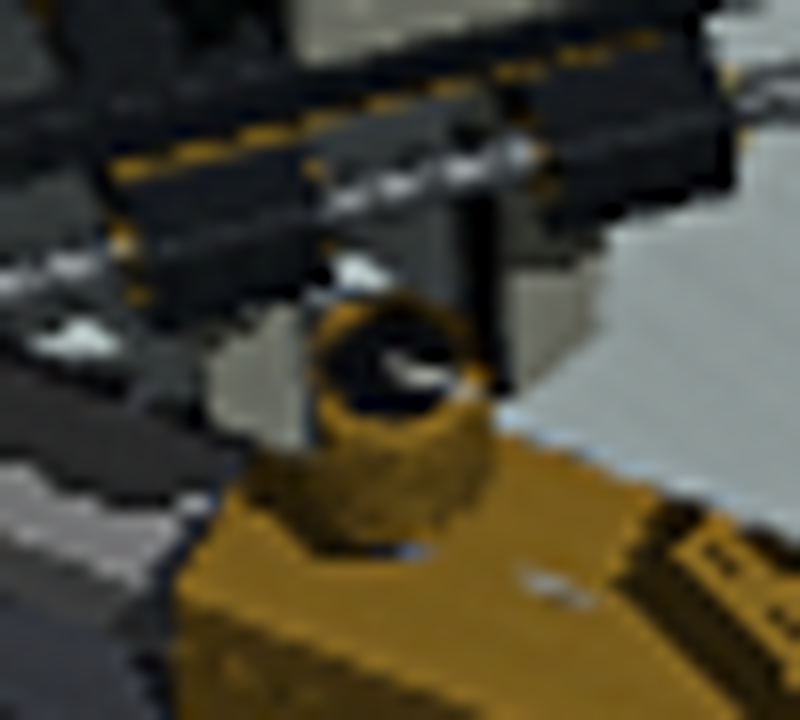

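Moment jumped from 0.07 to 0.55 N m at yaw ≈ 1.04 and the white line lies along the index line, so the screw is seated. Backing off π/2, to yaw ≈ 2.615.

{"op": "step_arm", "data": {
  "moves": [0,0,0,0,0,-0.5,1,0,0,0,0,0,-0.9,1,0,0,0,0,0,-0.9,1,0,0,0,0,0,-0.9,1,0,0,0,0,0,-0.9,1,0,0,0,0,0,-0.9,1,0,0,0,0,0,-0.9,1,0,0,0,0,0,-0.9,1]
}}

```text
time: 26.48
tool_pos: [601.2, 16.0, 63.3]
tcp_rot: [3.139, 0.001, 1.528]
contact_force: [-0.2, -0.6, 0.7]
grip_width: 27.5
```

```bash
python3 -c "
from plan import *
plan([(601.0,16.1,63)],2.615,1,vmax=17,n=1)"
```

```text
pos [601.2  16.   63.3] rpy [3.1387e+00 5.0000e-04 1.5276e+00] F [-0.2 -0.6  0.7] Mz [-0.099  0.119 -0.034] w 27.5 t 26.48 q [-0.1   0.61  1.48 -0.    1.05 -0.06]
[0.01, -0.01, 0.01, 0, 0, -0.98, 1]
end [601.   16.1  63. ] [3.139e+00 1.000e-03 1.596e+00]
```

{"op": "step_arm", "data": {
  "moves": [0,0,0,0,0,-0.9,1,0,0,0,0,0,-0.9,1,0,0,0,0,0,-0.9,1,0,0,0,0,0,-0.9,1,0,0,0,0,0,-0.9,1,0,0,0,0,0,-0.9,1,0,0,0,0,0,-0.9,1,0,0,0,0,0,-0.9,1]
}}

```text
time: 27.15
tool_pos: [601.5, 16.1, 63.3]
tcp_rot: [3.138, 0.0, 2.05]
contact_force: [0.0, 0.5, -0.5]
grip_width: 27.8
```

```bash
python3 -c "
from plan import *
plan([(601.0,16.1,63)],2.615,1,vmax=17,n=1)"
```

```text
pos [601.5  16.1  63.3] rpy [3.1377e+00 2.0000e-04 2.0500e+00] F [ 0.   0.5 -0.5] Mz [-0.007  0.053 -0.084] w 27.8 t 27.15 q [-0.1   0.61  1.48  0.    1.05 -0.58]
[0.01, -0.02, 0.01, 0.01, 0, -0.98, 1]
end [601.   16.1  63. ] [3.138 0.    2.118]
```

{"op": "step_arm", "data": {
  "moves": [0,0,0,0,0,-0.9,1,0,0,0,0,0,-0.9,1,0,0,0,0,0,-0.9,1,0,0,0,0,0,-0.9,1,0,0,0,0,0,-0.9,1,0,0,0,0,0,-0.9,1,0,0,0,0,0,-0.8,1,0,0,0,0,0,-0.5,1]
}}

```text
time: 27.82
tool_pos: [601.7, 16.3, 63.3]
tcp_rot: [3.136, 0.001, 2.537]
contact_force: [-0.5, -0.0, -0.1]
grip_width: 27.3
```

```bash
python3 -c "
from plan import *
plan([(601.0,16.1,63)],2.615,1,vmax=17,n=1)"
```

```text
pos [601.7  16.3  63.3] rpy [3.1361e+00 1.0000e-03 2.5374e+00] F [-0.5 -0.  -0.1] Mz [-0.013  0.114 -0.051] w 27.3 t 27.82 q [-0.1   0.61  1.48  0.01  1.05 -1.07]
[0.02, -0.03, 0.01, 0.07, 0.02, -0.98, 1]
end [601.   16.1  63. ] [3.141 0.    2.606]
```

{"op": "step_arm", "data": {
  "moves": [0,0,0,0,0,-0.7,1,0,0,0,0,0,-0.4,1,0,0,0,0,0,0,1]
}}

```text
time: 28.07
tool_pos: [601.7, 16.4, 63.3]
tcp_rot: [3.136, 0.001, 2.618]
contact_force: [-0.3, -0.8, 0.9]
grip_width: 27.7
```

```bash
python3 -c "
from plan import *
plan([(601.0,16.1,63)],2.615,1,vmax=17,n=1)
for c in('scene','top'): cv2.imwrite(f'pics/{c}20.png',capture(c)[:,:,::-1])
crop('pics/scene20.png','pics/s20c.png',290,160,50,50,14)
crop('pics/top20.png','pics/t20c.png',290,160,60,50,12)"
```

```text
pos [601.7  16.4  63.3] rpy [3.1355e+00 1.1000e-03 2.6178e+00] F [-0.3 -0.8  0.9] Mz [-0.045  0.081 -0.018] w 27.7 t 28.07 q [-0.1   0.61  1.48  0.01  1.05 -1.15]
[0.02, -0.03, 0.01, 0.09, 0.01, 0.04, 1]
end [601.   16.1  63. ] [3.142 0.    2.615]
```

View pics/s20c.png

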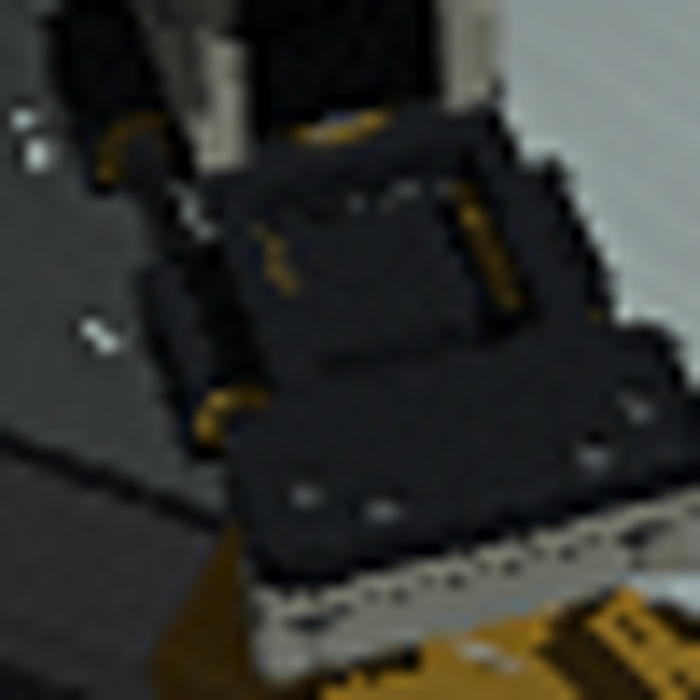

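View pics/scene20.png

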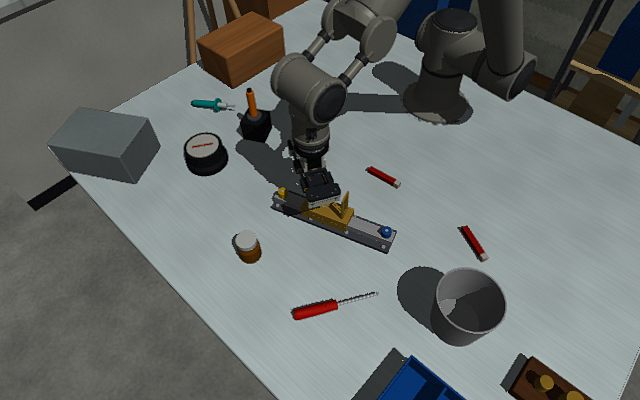

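View pics/top20.png

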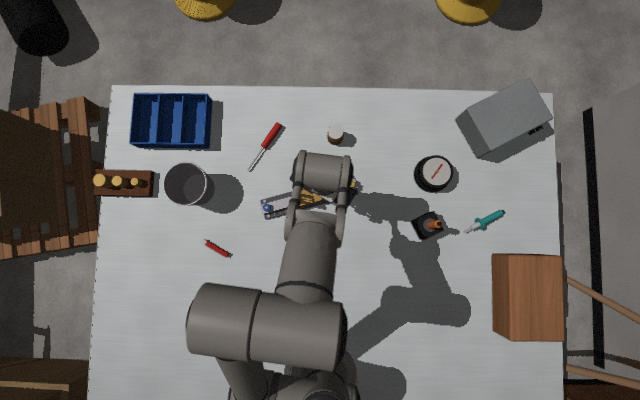

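```bash
python3 -c "
from plant import *
o=get_obs();print(o['time'],o['tcp_rot'],o['grip_width'],o['moment'])
print(close_job())"
```

```text
28.1667 [3.13553200e+00 1.03658517e-03 2.61597452e+00] 27.678250229421344 [-0.0614634   0.05085679  0.05583411]
the job is handed in; nothing more can be done
None
```

I handed the job in at 28.2 s with every step done in order. One thing on the bench changed: the turquoise look-alike probe fell over.

- **Touches:** I took the orange probe from its holder and touched the blue stud's spot (contact force about 11 N), then the yellow one's (about 8 N). The close-up pictures show the tip on both spots, within about 1–2 mm on the yellow one.
- **Probe return:** The probe stands upright in its holder again, with its collar on the block.
- **Stop screw:** I turned it clockwise until the moment jumped from 0.07 to about 0.55 N m, and the white line then lay along the index line. I backed it off 1.58 rad, measured at the gripper (a quarter turn is 1.571), and finished gripping it.

**What failed or disagreed:**
- **Turquoise probe:** It stood free on its 6 mm tip at the start and was lying down in the first picture after I reached the holder. By the logged positions the gripper never came near it and no force showed, so it probably toppled by itself, but no picture shows the fall. I left it lying; nothing else in the last pictures had moved.
- **Screw angle:** The gripper hid the white line at the end, so the final angle rests on the wrist reading. The grip slipped about 0.01–0.03 rad at the stop.
- **Grip width on the screw:** It read 27.5 mm against the 30 mm head, but the line turned with the gripper.
- **Finger length:** The fingertips in the pictures end about 19 mm short of the stated tool point; this caused no trouble.

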